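# Lever the boom-clamp screw home with the L-key

## Task

The stiff cap screw on the antenna-boom clamp is only part tightened. Take the L-shaped hex key out of its stand, turn it over so that its short arm sits fully down in the screw's socket, and use the long arm as the lever to turn the screw clockwise (seen from above) until it comes home against its stop. Then take the key out and leave it lying on the bench, not touching the clamp, without shifting the tape roll, the cup or the finned module, and never putting the key's long end in the screw.

Things in the scene. Friction and masses are not known exactly. Their poses are not given: they have to be found in the camera images.
- key: Loose dark steel L-shaped hex key, 14 mm across flats, 0.26 kg. Origin at the bend, where both arms' centre lines meet. Short arm along its +x, 50 mm from origin to tip; long arm along its -z, 140 mm. Flats face +y and -y, corners lie in the plane of the L. It starts upright in the stand, long arm down, origin 145 mm above the bench, short arm level, within 35 degrees of pointing along +x.
- short_tip (a point): Centre of the end face of the key's short arm; axes as key. The last 2 mm are reduced to 12 mm across flats as a lead-in.
- long_tip (a point): Centre of the end face of the key's long arm; axes as key. At the start it stands on the floor of the stand's hole, 45 mm down.
- socket (a point): Centre of the mouth of the hexagon socket in the screw head (106.5 mm above the bench, head 25 mm across); z up, axes turn with the screw. 14.6 mm across flats, flats towards +-y, corners towards +-x, floor 16 mm down, mouth chamfered 1.5 mm. With the key seated the long arm points along one of the six corners, its centre line 34 mm above the mouth; out of line it rests near the mouth.
- screw (a joint): Turn of the screw in rad; grows as it is turned clockwise seen from above (tightening). Starts between 0 and 0.35, hard stop (home) at 1.25. Stiff: about 0.6 N m at every angle, so about 6 N at 100 mm from the axis. It stays where it is left.
- clamp: Fixed clamp holding a level aluminium boom. Origin under the centre of its base (80 mm in x, 136 mm in y, 12 mm high); body 56 by 110 mm, flat steel top 85 mm above the bench. The boom (40 mm across, 220 mm long, centre line 53 mm up) runs along its x. The screw's vertical axis is at y = -36 mm and its head stands on the top; a hinge pin is on the +y side.
- stand: Fixed grey key stand, a block 80 by 80 mm, 50 mm high, on a thin rubber foot 110 by 110 mm; origin under its centre, z up. In the middle of its top is a round hole 18.5 mm across and 45 mm deep in which the key stands, leaning a little.
- tape: Bystander: roll of green tape lying flat, 92 mm across, 24 mm high, origin at the centre of its underside. Not to be shifted.
- cup: Bystander: white lidded paper cup, 86 mm across at the lid, 104 mm high, origin at the centre of its underside. Not to be shifted.
- module: Bystander: dark finned module 70 by 80 mm, 44 mm high, origin at the centre of its underside. Not to be shifted.

How it is judged:
On the way, in this order (a step that is already met when the one before it is completed fails the run):
1. the key's short arm sits down in the screw's socket (z of short_tip in the frame of socket below -0.012 m and horizontal distance between short_tip and socket below 0.005 m and z of key in the frame of socket above 0.02 m), for 0.2 s.
2. the screw is turned home with the short arm still in the socket (value of joint screw above 1.17 rad and z of short_tip in the frame of socket below -0.008 m and horizontal distance between short_tip and socket below 0.006 m), for 0.2 s.
At the end, for the whole second after the job is handed in: The screw is home (joint within 0.08 rad of its stop at 1.25); the key is out of it and lies at rest on the bench (both tips within 30 mm of the bench, the bend within 60 mm), not touching the clamp or its boom (value of joint screw above 1.17 rad and height (world z) of key below 0.06 m and height (world z) of each of short_tip, long_tip below 0.03 m and contact force between key and clamp below 0.1 N and linear speed of key below 0.03 m/s).
It fails at once if the key's long end is put in the screw (horizontal distance between long_tip and socket below 0.006 m and z of long_tip in the frame of socket between -0.018 and -0.004 m).
It fails at once if the tape roll is shifted by more than 25 mm (distance of tape from where it was at the start of the episode above 0.025 m).
It fails at once if the cup is shifted by more than 25 mm (distance of cup from where it was at the start of the episode above 0.025 m).
It fails at once if the module is shifted by more than 25 mm (distance of module from where it was at the start of the episode above 0.025 m).
It also fails if it takes over 72 s, if anything falls off the work surface, if the arm or the gripper's body presses on something with over 40 N, if the wrist force passes 120 N, or if a joint passes its speed limit or range.

## Robot

A 7-joint arm with a two-finger parallel gripper is mounted at the origin on the work surface. World frame = base frame: x ahead of the robot, y to its left, z up, the work surface at z = 0. Lengths are in m, angles in rad, forces in N, time in s.
With the tool pointing down it reaches from about 0.35 to 0.9 m from the base axis. Payload 8.1 kg.
Tool frame: the origin (TCP) lies on the centre line of the jaws, within the pads' length; the fingertips stand arm.tips_ahead ahead of it and the grasp point (between the pads) lies 8 mm behind it (arm.tips_ahead is the distance from the TCP to the fingertips, in m); z points along the fingers, y is the direction in which the jaws open and shut (so a half turn about z gives the same grasp; the last joint's range is limited). The gripper opens to 92 mm and grips with 3 to 60 N. Pads are 19 mm wide; open, the fingers measure 130 mm over their backs; the gripper's body (75 mm by 190 mm) begins 47 mm behind the grasp point.
Start: joints at [-1.221, 0.434, 0.025, 1.573, -0.012, 1.134, -0.075], TCP at [0.273, 0.562, 0.238] pointing down, gripper open.
Joint ranges: [-2.62, 2.62], [-0.44, 2.09], [-1.27, 1.32], [0.08, 2.57], [-1.32, 4.46], [0.12, 2], [-2.74, 2.74]. Speed limits (rad/s): [2.22, 2.22, 3.01, 3.01, 3.14, 3.14, 3.14].

## Interface

Orientations are given as a rotation vector (axis times angle).
In Python, from cell import arm gives the robot as it stands. The module is installed in compiled form; this text tells all that it offers.
- The arm moves only by the tool jog_arm, never from a script. Its argument "moves" is a list of rows, each an object with "twist": the turn, a rotation vector about the tool's x, y, z in units of 10 degrees (1.0 is 10 degrees), a list of three; "xyz": the shift along the tool's x, y, z in units of 60 mm (1.0 is 60 mm), a list of three; "grip": the closure, from -1 (fully open) to 1 (shut). A call has 1 to 5 rows; each row is the pose to reach, as a shift and turn from the pose commanded when the call began, along the tool's axes at that moment; what a row does not reach only later rows make up. A row lasts 1/8 s, in which the tool goes at most 62.5 mm and 10.7 degrees, less where a joint would pass 70% of its speed; a pose out of reach is approached as far as the arm can. A call with a gripper value outside its range is refused whole. The fingers move at their own pace and stop on an object; "force" is the grip in N (left out, the last holds). Time passes only in rows, so rows that repeat a pose let the fingers close. It gives the time, the measured TCP pose, the force and the opening at its end, in the units of the state.
- arm.observe(): the state, without advancing time (a new reading comes with each control period).
- arm.get_image(name): name is "scene" or "side" or "wrist"; returns the picture (480x640x3 uint8, blue, green, red); there is no depth.
- arm.camera_params(name): a dict with "mtx" (3x3 intrinsics, pixels), "T" (4x4, takes a point from camera to world coordinates); the wrist camera has in their place "T_tool_cam" (4x4, takes a point from camera to tool coordinates, whose origin is the TCP and whose axes are the flange's). Camera axes: x right, y down, z forward; pixel columns grow to the right and rows downward; lengths in m; the calibration is good to about 2 mm. The wrist camera is an equidistant fisheye: a pixel r from the principal point sees the ray r / f radians off the axis. A picture is of the moment at which its call begins: read the wrist's pose just before it. camera_params takes no time and is no camera call.
- arm.sign_off(): hands the job in, once; it reports no verdict.
The state is a dict: "clock": time; "joints": joint angles; "dq": joint speeds; "joint_efforts": joint torques, N m; "position": TCP position; "ee_rot": TCP orientation; "force": force on the tool from outside, world axes, zero at the start; "ft_torque": the same for the moment, N m; "width": opening from 0.0 (shut) to 1.0 (fully open).
Only numpy, scipy, OpenCV 4.12 (cv2) and the standard library are available. Lean on these libraries where they do the work, as an engineer would, in place of code of your own. Each camera call takes 0.05 s, during which the arm holds its last target. There are 200 camera calls.

## Working session

There is one attempt and no reset: what is moved stays moved. The work goes in short steps, Python scripts to look and compute and a tool call to move; the robot and the scene stay as the last step left them, time stands still between calls to the robot, and variables do not carry over. Pictures are saved under pics/ and viewed, about 8 in all and at most 12, crops included, and the job is handed in when it is done.

Besides the shell and the picture viewer there is one more tool, called by a JSON object that holds its "api" and its "payload". jog_arm: Moves the arm, as the interface text tells. Its arguments: {"type":"object","properties":{"moves":{"type":"array","items":{"type":"object","properties":{"twist":{"type":"array","items":{"type":"number"}},"xyz":{"type":"array","items":{"type":"number"}},"grip":{"type":"number"}}}},"force":{"type":"number"}},"required":["moves"]}

```bash
mkdir -p pics; python3 - <<'E'
from cell import arm
import cv2,numpy as np
print(arm.observe(), arm.tips_ahead)
for n in("scene","side"):
    p=arm.camera_params(n);print(n,p["mtx"].tolist(),p["T"].round(4).tolist())
    cv2.imwrite(f"pics/{n}0.png",arm.get_image(n))
p=arm.camera_params("wrist");print({k:np.array(v).round(4).tolist() for k,v in p.items()})
E
```

```text
{'clock': 0.0, 'joints': array([-1.22061237,  0.43522916,  0.02496792,  1.57406414, -0.01161062,
        1.134001  , -0.07511247]), 'dq': array([-0.00042746,  0.00070962, -0.00036066, -0.00156189,  0.00130013,
       -0.00081752,  0.00111771]), 'joint_efforts': array([-6.67128552e-05, -6.67845440e+01,  9.84774716e-01, -3.14468157e+01,
       -6.08104491e-02,  4.28172550e-02,  1.59838828e-04]), 'position': array([0.27325265, 0.5615682 , 0.23695381]), 'ee_rot': array([-7.05246750e-01, -3.06118170e+00,  2.41997889e-03]), 'force': array([ 0.45993416,  0.22028306, -0.56082555]), 'ft_torque': array([ 0.07083766,  0.0036067 , -0.00654353]), 'width': 1.0025580501594078} 0.011
scene [[448.211891741949, 0.0, 316.92816344921124], [0.0, 448.211891741949, 235.82881513091883], [0.0, 0.0, 1.0]] [[-0.7036, 0.4041, -0.5845, 1.1111], [0.7103, 0.4239, -0.5619, 0.6024], [0.0208, -0.8105, -0.5853, 0.6595], [0.0, 0.0, 0.0, 1.0]]
side [[499.2709106347682, 0.0, 314.89052607802535], [0.0, 499.2709106347682, 236.15514060012438], [0.0, 0.0, 1.0]] [[0.8234, -0.2941, 0.4854, 0.1004], [-0.5674, -0.446, 0.6922, -0.5966], [0.013, -0.8453, -0.5341, 0.6592], [0.0, 0.0, 0.0, 1.0]]
{'mtx': [[371.6483, 0.0, 317.7628], [0.0, 371.6483, 238.605], [0.0, 0.0, 1.0]], 'T_tool_cam': [[0.0005, -0.9515, -0.3076, 0.0821], [1.0, 0.0006, -0.0003, -0.0003], [0.0004, -0.3076, 0.9515, -0.1468], [0.0, 0.0, 0.0, 1.0]]}
```

View pics/scene0.png

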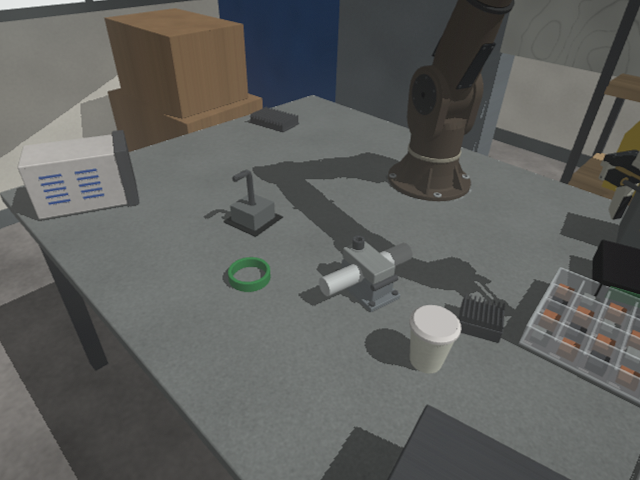

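View pics/side0.png

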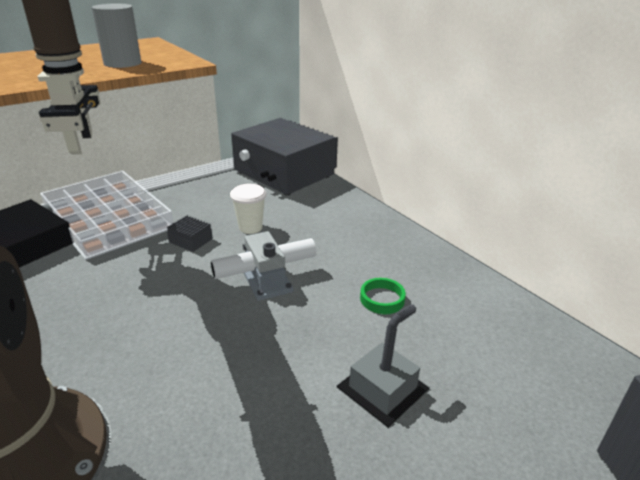

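Scene: key bend about (250,173), short tip (237,178), screw head (359,243). Side: bend about (392,320), tip (412,309), screw (269,250). I'll zoom in for a better estimate.

```bash
cat > h.py <<'E'
from cell import arm
import numpy as np,cv2
from scipy.spatial.transform import Rotation as R
def ray(n,uv):
    p=arm.camera_params(n);K,T=np.array(p["mtx"]),np.array(p["T"])
    d=T[:3,:3]@np.linalg.solve(K,[*uv,1.]);return T[:3,3],d/np.linalg.norm(d)
def tri(a,b):
    A=np.zeros((3,3));v=np.zeros(3)
    rs=[ray("scene",a),ray("side",b)]
    for o,d in rs:
        P=np.eye(3)-np.outer(d,d);A+=P;v+=P@o
    x=np.linalg.solve(A,v);return x,[np.linalg.norm(np.cross(d,x-o)) for o,d in rs]
def onz(n,uv,z):
    o,d=ray(n,uv);return o+d*(z-o[2])/d[2]
def proj(n,X):
    p=arm.camera_params(n);K,T=np.array(p["mtx"]),np.array(p["T"])
    q=K@(T[:3,:3].T@(np.array(X)-T[:3,3]));return q[:2]/q[2]
def wproj(X,pos,rv):
    p=arm.camera_params("wrist");T=np.array(p["T_tool_cam"]);K=np.array(p["mtx"])
    c=T[:3,:3].T@(R.from_rotvec(rv).as_matrix().T@(np.array(X)-pos)-T[:3,3])
    t=np.arctan2(np.hypot(c[0],c[1]),c[2]);return K[:2,2]+K[0,0]*t*c[:2]/np.hypot(c[0],c[1])
def wray(uv,pos,rv):
    p=arm.camera_params("wrist");T=np.array(p["T_tool_cam"]);K=np.array(p["mtx"])
    v=(np.array(uv)-K[:2,2])/K[0,0];t=np.linalg.norm(v)
    c=np.r_[np.sin(t)*v/t,np.cos(t)];M=R.from_rotvec(rv).as_matrix()
    return pos+M@T[:3,3],M@T[:3,:3]@c
def wonz(uv,z,pos,rv):
    o,d=wray(uv,pos,rv);return o+d*(z-o[2])/d[2]
E
python3 - <<'E'
import cv2,numpy as np
a=cv2.imread("pics/scene0.png");b=cv2.imread("pics/side0.png")
c=lambda i,x,y:cv2.resize(i[y:y+75,x:x+100],(400,300),interpolation=cv2.INTER_CUBIC)
cv2.imwrite("pics/crop1.png",np.vstack([np.hstack([c(a,205,160),c(a,315,225)]),np.hstack([c(b,340,300),c(b,225,225)])]))
E
```

```text
(no output)
```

View pics/crop1.png

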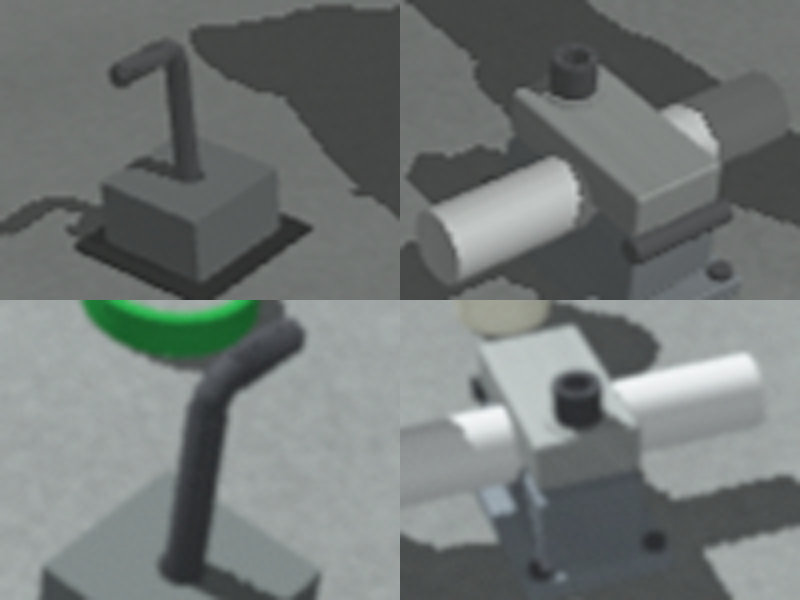

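Key bend scene (248.8,172.5) / side (391.8,323); short tip (235,178.7)/(413,309.3); hole entry (252.5,203.8)/(385.5,367); screw-head top (358.3,238.7)/(269.3,245.8).

```bash
python3 - <<'E'
from h import *
b,t,e,s=[tri(*p) for p in [((248.8,172.5),(391.8,323)),((235,178.7),(413,309.3)),((252.5,203.8),(385.5,367)),((358.3,238.7),(269.3,245.8))]]
for n,x in zip("btes",(b,t,e,s)):print(n,x[0].round(4),np.round(x[1],4))
d=t[0]-b[0];print("len",np.linalg.norm(d),"yaw",np.degrees(np.arctan2(d[1],d[0])),"lean",(b[0]-e[0]))
print("s onz",onz("scene",(358.3,238.7),.1065),onz("side",(269.3,245.8),.1065))
print("boom ends",onz("scene",(349-8,280),.053),onz("scene",(405,250),.053))
print("boom side",onz("side",(225+362/4-2,225+75/4),.053),onz("side",(216,268),.053))
print("tape",onz("scene",(249,272),.012),"cup",onz("scene",(434,322),.1),"mod",onz("scene",(484,315),.03))
M=R.from_rotvec(arm.observe()["ee_rot"]).as_matrix();print(M.round(3))
E
```

```text
b [ 0.5274 -0.1948  0.1419] [0.0004 0.0004]
t [ 0.5736 -0.1906  0.144 ] [0.0018 0.0018]
e [ 0.5234 -0.196   0.0502] [0.0011 0.0011]
s [0.5048 0.1393 0.1075] [0.0004 0.0004]
len 0.04644038946794591 yaw 5.226815635597678 lean [0.00404028 0.00117982 0.0916811 ]
s onz [0.50332846 0.13869008 0.1065    ] [0.5056844  0.14022942 0.1065    ]
boom ends [0.57910415 0.16227498 0.053     ] [0.40151938 0.19378224 0.053     ]
boom side [0.63079084 0.16474135 0.053     ] [0.41193752 0.20003876 0.053     ]
tape [ 0.67013609 -0.02668214  0.012     ] cup [0.58590204 0.37821293 0.1       ] mod [0.43385711 0.40834288 0.03      ]
[[-0.899  0.438 -0.001]
 [ 0.438  0.899 -0.001]
 [-0.    -0.001 -1.   ]]
```

```bash
cat >> h.py <<'E'
def frame(zdir,ydir):
    z=np.array(zdir,float);z/=np.linalg.norm(z);y=np.array(ydir,float);y-=z*(y@z);y/=np.linalg.norm(y)
    return np.c_[np.cross(y,z),y,z]
def plan(wps,start=None):
    """wps: list of (pos,M). prints the row for each call"""
    if start is None:
        o=arm.observe();start=(o["position"],R.from_rotvec(o["ee_rot"]).as_matrix())
    p,M=start
    for q,N in wps:
        q=np.array(q,float);w=R.from_matrix(M.T@N).as_rotvec(degrees=True)/10;x=M.T@(q-p)/.06
        print("xyz",x.round(2).tolist(),"twist",w.round(2).tolist(),"rows>=",round(max(np.linalg.norm(x)*.96,np.linalg.norm(w)/1.07),1))
        # follow the rounded command
        p=p+M@(x.round(2)*.06);M=M@R.from_rotvec(w.round(2)*10,degrees=True).as_matrix()
def st():
    o=arm.observe();print("t",round(o["clock"],2),"p",o["position"].round(4),"z",R.from_rotvec(o["ee_rot"]).as_matrix()[:,2].round(3),"y",R.from_rotvec(o["ee_rot"]).as_matrix()[:,1].round(3),"F",o["force"].round(1),"T",o["ft_torque"].round(2),"w",round(o["width"],3),"j",o["joints"].round(2))
    return o
E
python3 - <<'E'
from h import *
N=frame([0,0,-1],[0,1,0])
plan([((.39,.34,.25),N),((.5045,.139,.23),N)])
E
```

```text
xyz [-3.37, -2.47, -0.21] twist [-0.01, -0.0, -2.59] rows>= 4.0
xyz [-1.91, -3.35, 0.33] twist [0.0, -0.0, -0.0] rows>= 3.7
```

{"api": "jog_arm", "payload": {"moves": [{"xyz": [-3.37,-2.47,-0.21],"twist": [0,0,-2.6]},{"xyz": [-3.37,-2.47,-0.21],"twist": [0,0,-2.6]},{"xyz": [-3.37,-2.47,-0.21],"twist": [0,0,-2.6]},{"xyz": [-3.37,-2.47,-0.21],"twist": [0,0,-2.6]},{"xyz": [-3.37,-2.47,-0.21],"twist": [0,0,-2.6]}]}}

```text
invalid input at $.moves[0]: expected keys twist, xyz, grip
```

{"api": "jog_arm", "payload": {"moves": [{"xyz": [-1.91,-3.35,0.33]},{"xyz": [-1.91,-3.35,0.33]},{"xyz": [-1.91,-3.35,0.33]},{"xyz": [-1.91,-3.35,0.33]},{"xyz": [-1.91,-3.35,0.33]}]}}

```text
invalid input at $.moves[0]: expected keys twist, xyz, grip
```

```bash
python3 - <<'E'
from h import *
o=st();im=arm.get_image("wrist");cv2.imwrite("pics/w1.png",im)
np.savez("w1",p=o["position"],r=o["ee_rot"])
u=wproj((.5045,.139,.1065),o["position"],o["ee_rot"]);print(u)
x,y=(u-[50,37]).astype(int);c=im[max(y,0):y+75,x:x+100];print(x,y)
cv2.imwrite("pics/w1c.png",np.hstack([cv2.resize(im,(400,300)),cv2.resize(c,(400,300),interpolation=cv2.INTER_CUBIC)]))
E
```

```text
t 0.1 p [0.2733 0.5616 0.237 ] z [-0.001 -0.001 -1.   ] y [ 0.438  0.899 -0.001] F [0.4 0.1 0.6] T [-0.01 -0.01  0.02] w 1.0 j [-1.22  0.44  0.02  1.57 -0.01  1.13 -0.08]
[128.28695699 487.8265191 ]
78 450
```

View pics/w1c.png

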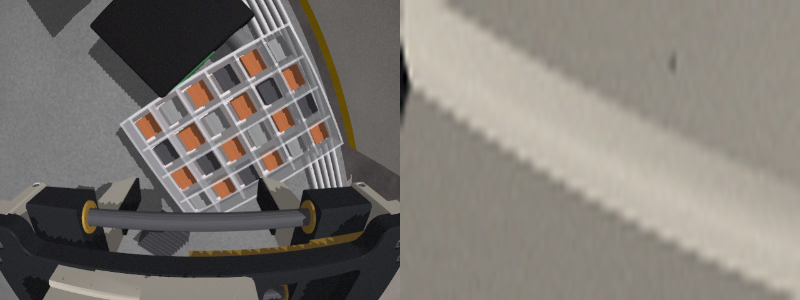

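Rows need all three keys. The picture (4 viewed so far) shows the gripper covering the lower third, so I'll look with the TCP 50 mm beyond the screw.

{"api": "jog_arm", "payload": {"moves": [{"xyz": [-3.37,-2.47,-0.21],"twist": [0,0,-2.6],"grip": -1},{"xyz": [-3.37,-2.47,-0.21],"twist": [0,0,-2.6],"grip": -1},{"xyz": [-3.37,-2.47,-0.21],"twist": [0,0,-2.6],"grip": -1},{"xyz": [-3.37,-2.47,-0.21],"twist": [0,0,-2.6],"grip": -1},{"xyz": [-3.37,-2.47,-0.21],"twist": [0,0,-2.6],"grip": -1}]}}

```text
clock: 0.78
position: [0.3934, 0.3352, 0.2506]
ee_rot: [0.012, 3.14, -0.003]
force: [-0.1, 1.2, 0.5]
width: 1.001
```

{"api": "jog_arm", "payload": {"moves": [{"xyz": [-2.75,-3.35,0.7],"twist": [0,0,0],"grip": -1},{"xyz": [-2.75,-3.35,0.7],"twist": [0,0,0],"grip": -1},{"xyz": [-2.75,-3.35,0.7],"twist": [0,0,0],"grip": -1},{"xyz": [-2.75,-3.35,0.7],"twist": [0,0,0],"grip": -1},{"xyz": [-2.75,-3.35,0.7],"twist": [0,0,0],"grip": -1}]}}

```text
clock: 1.4
position: [0.5574, 0.1353, 0.2073]
ee_rot: [-0.008, -3.141, 0.004]
force: [0.0, 0.8, 0.6]
width: 1.0
```

```bash
cat > look.py <<'E'
from h import *
import sys
name,hw=sys.argv[1],int(sys.argv[2]);X=np.array(eval(sys.argv[3]))
o=st();im=arm.get_image("wrist");cv2.imwrite(f"pics/{name}.png",im)
np.savez(name,p=o["position"],r=o["ee_rot"])
u=wproj(X,o["position"],o["ee_rot"]);print("pred",u)
x,y=[int(max(v,0)) for v in (u-[hw*4/3,hw])];c=im[y:y+2*hw,x:x+hw*8//3];print("crop",x,y,c.shape,"scale",300/c.shape[0]*2)
cv2.imwrite(f"pics/{name}c.png",cv2.resize(c,(800,600),interpolation=cv2.INTER_CUBIC))
E
python3 look.py w2 60 '(.5045,.139,.1065)'
```

```text
t 1.4 p [0.5574 0.1353 0.2073] z [-0.    -0.002 -1.   ] y [ 0.005  1.    -0.002] F [0.  0.8 0.6] T [0.06 0.03 0.03] w 1.0 j [-0.42  0.38  0.12  1.75 -0.05  1.02  1.28]
pred [324.7547945  166.55825795]
crop 244 106 (120, 160, 3) scale 5.0
```

View pics/w2c.png

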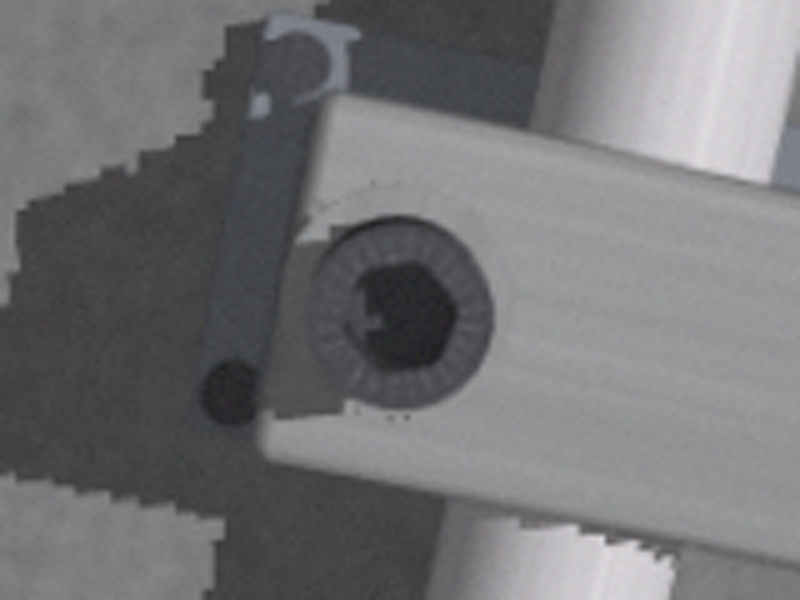

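Screw head centre is at wrist pixel (324.4,168.4), with one socket corner pointing almost exactly along +y. The clamp is yawed about -12°, so the screw angle is roughly 0.3 rad. Next I tilt the tool near the stand.

```bash
python3 - <<'E'
from h import *
d=np.load("w2.npz");print("screw",wonz((324.4,168.4),.1065,d["p"],d["r"]))
a=np.radians(60);y=np.radians(5)
z=np.array([np.cos(a)*np.cos(y),np.cos(a)*np.sin(y),-np.sin(a)]);N=frame(z,[-np.sin(y),np.cos(y),0])
g=np.array([.526,-.195,.103])
plan([((.5,-.03,.25),N),(g-z*.12,N),(g-z*.0,N)])
E
```

```text
screw [0.505745   0.13876192 0.1065    ]
xyz [0.94, -2.77, -0.71] twist [-0.15, -3.0, -0.51] rows>= 2.9
xyz [1.07, -2.78, 0.22] twist [0.0, -0.0, 0.0] rows>= 2.9
xyz [-0.01, -0.0, 2.0] twist [0.0, -0.0, 0.0] rows>= 1.9
```

{"api": "jog_arm", "payload": {"moves": [{"xyz": [0.94,-2.77,-0.71],"twist": [-0.15,-3.0,-0.5],"grip": -1},{"xyz": [0.94,-2.77,-0.71],"twist": [-0.15,-3.0,-0.5],"grip": -1},{"xyz": [0.94,-2.77,-0.71],"twist": [-0.15,-3.0,-0.5],"grip": -1},{"xyz": [0.94,-2.77,-0.71],"twist": [-0.15,-3.0,-0.5],"grip": -1},{"xyz": [0.94,-2.77,-0.71],"twist": [-0.15,-3.0,-0.5],"grip": -1}]}}

```text
clock: 2.08
position: [0.4995, -0.0251, 0.2517]
ee_rot: [-0.12, 2.614, 0.038]
force: [1.0, 0.1, 0.8]
width: 1.001
```

```bash
python3 -c "
from h import *
st()"
```

```text
t 2.08 p [ 0.4995 -0.0251  0.2517] z [ 0.499  0.05  -0.865] y [-0.093  0.996  0.004] F [1.  0.1 0.8] T [0.02 0.58 0.04] w 1.001 j [-0.25 -0.04  0.21  2.29 -0.06  0.37  1.68]
```

{"api": "jog_arm", "payload": {"moves": [{"xyz": [1.07,-2.78,0.22],"twist": [0,0,0],"grip": -1},{"xyz": [1.07,-2.78,0.22],"twist": [0,0,0],"grip": -1},{"xyz": [1.07,-2.78,0.22],"twist": [0,0,0],"grip": -1},{"xyz": [1.07,-2.78,0.22],"twist": [0,0,0],"grip": -1},{"xyz": [1.07,-2.78,0.22],"twist": [0,0,0],"grip": -1}]}}

```text
clock: 2.7
position: [0.474, -0.1656, 0.2125]
ee_rot: [-0.13, 2.629, 0.024]
force: [0.5, 0.3, -0.2]
width: 0.999
```

```bash
python3 - <<'E'
from h import *
o=st();im=arm.get_image("wrist");cv2.imwrite("pics/w3.png",im)
for X in((.5274,-.1948,.1419),(.5736,-.1906,.144),(.526,-.195,.103)):print(wproj(X,o["position"],o["ee_rot"]))
E
```

```text
t 2.7 p [ 0.474  -0.1656  0.2125] z [ 0.486  0.041 -0.873] y [-0.097  0.995 -0.007] F [ 0.5  0.3 -0.2] T [0.01 0.57 0.  ] w 0.999 j [ 0.24  0.07  0.16  2.29 -0.65  0.4   2.62]
[269.38971229 262.46974067]
[274.84687949 302.57100319]
[274.09531122 220.74358639]
```

View pics/w3.png

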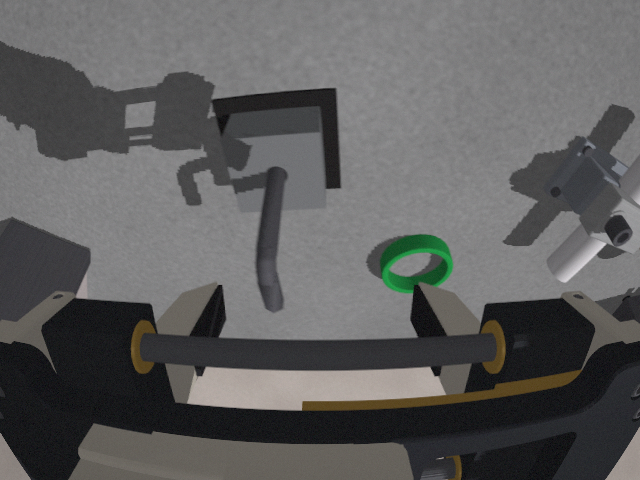

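Bend at (267,265) and short tip at (273,303) agree with the predictions (269,262) and (275,303) to within 1 mm. Joint 7 is near its limit, so I'll make the approach a little steeper.

```bash
python3 - <<'E'
from h import *
a=np.radians(64);y=np.radians(5)
z=np.array([np.cos(a)*np.cos(y),np.cos(a)*np.sin(y),-np.sin(a)]);N=frame(z,[-np.sin(y),np.cos(y),0])
g=np.array([.526,-.195,.103])
plan([(g-z*.11,N),(g,N)])
E
```

```text
xyz [0.05, -0.5, 0.18] twist [-0.03, 0.32, 0.04] rows>= 0.5
xyz [-0.0, 0.01, 1.83] twist [-0.0, -0.0, -0.01] rows>= 1.8
```

{"api": "jog_arm", "payload": {"moves": [{"xyz": [0.05,-0.5,0.18],"twist": [-0.03,0.32,0.04],"grip": -1},{"xyz": [0.05,-0.5,0.18],"twist": [-0.03,0.32,0.04],"grip": -1},{"xyz": [0.05,-0.5,0.18],"twist": [-0.03,0.32,0.04],"grip": -1},{"xyz": [0.05,-0.5,0.18],"twist": [-0.03,0.32,0.04],"grip": -1}]}}

```text
clock: 3.25
position: [0.4776, -0.1951, 0.2019]
ee_rot: [-0.123, 2.686, 0.029]
force: [0.3, -0.3, 0.2]
width: 0.999
```

```bash
python3 - <<'E'
from h import *
st()
a=np.radians(64);y=np.radians(5)
z=np.array([np.cos(a)*np.cos(y),np.cos(a)*np.sin(y),-np.sin(a)]);N=frame(z,[-np.sin(y),np.cos(y),0])
g=np.array([.526,-.195,.103])
plan([(g,N)])
E
```

```text
t 3.25 p [ 0.4776 -0.1951  0.2019] z [ 0.436  0.041 -0.899] y [-0.092  0.996  0.001] F [ 0.3 -0.3  0.2] T [ 0.01  0.56 -0.03] w 0.999 j [ 0.26  0.13  0.2   2.23 -0.6   0.47  2.61]
xyz [0.0, -0.07, 1.83] twist [0.01, -0.0, 0.02] rows>= 1.8
```

{"api": "jog_arm", "payload": {"moves": [{"xyz": [0,-0.07,0.9],"twist": [0,0,0],"grip": -1},{"xyz": [0,-0.07,1.83],"twist": [0,0,0],"grip": -1},{"xyz": [0,-0.07,1.83],"twist": [0,0,0],"grip": -1},{"xyz": [0,-0.07,1.83],"twist": [0,0,0],"grip": -1}]}}

```text
clock: 3.75
position: [0.5249, -0.1973, 0.1036]
ee_rot: [-0.119, 2.686, 0.027]
force: [0.2, -0.2, 2.0]
width: 1.0
```

```bash
python3 - <<'E'
from h import *
st()
i=arm.get_image("side")[250:410,290:500];cv2.imwrite("pics/s1.png",cv2.resize(i,(788,600),interpolation=cv2.INTER_CUBIC))
E
```

```text
t 3.75 p [ 0.5249 -0.1973  0.1036] z [ 0.436  0.038 -0.899] y [-0.088  0.996 -0.   ] F [ 0.2 -0.2  2. ] T [-0.03  0.41 -0.03] w 1.0 j [ 0.56  0.38 -0.21  2.22 -0.7   0.19  2.71]
```

View pics/s1.png

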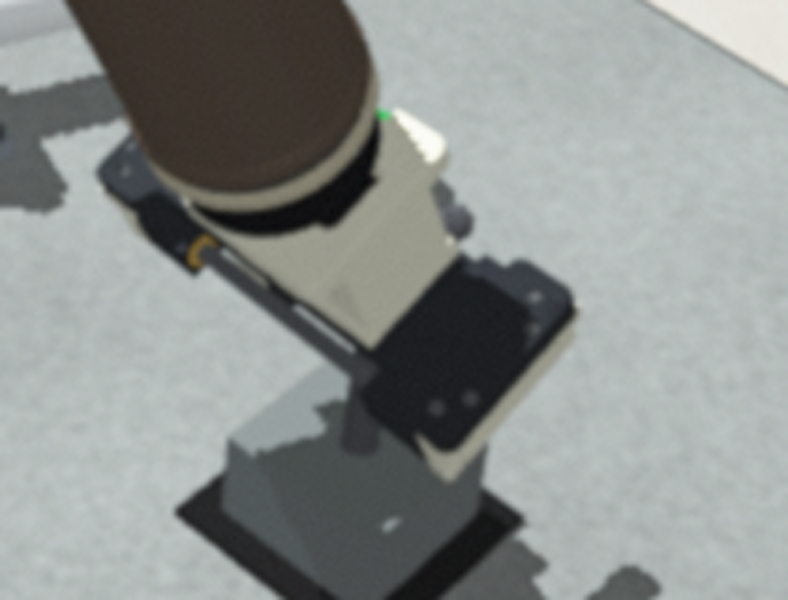

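The key stands between the open fingers and nothing is in contact. Closing now.

{"api": "jog_arm", "payload": {"moves": [{"xyz": [0,0,0],"twist": [0,0,0],"grip": 1},{"xyz": [0,0,0],"twist": [0,0,0],"grip": 1},{"xyz": [0,0,0],"twist": [0,0,0],"grip": 1},{"xyz": [0,0,0],"twist": [0,0,0],"grip": 1},{"xyz": [0,0,0],"twist": [0,0,0],"grip": 1}], "force": 60}}

```text
clock: 4.42
position: [0.5254, -0.1968, 0.1032]
ee_rot: [-0.12, 2.686, 0.028]
force: [-0.2, 0.2, -0.7]
width: 0.504
```

{"api": "jog_arm", "payload": {"moves": [{"xyz": [0,0,0],"twist": [0,0,0],"grip": 1},{"xyz": [0,0,0],"twist": [0,0,0],"grip": 1},{"xyz": [0,0,0],"twist": [0,0,0],"grip": 1},{"xyz": [0,0,0],"twist": [0,0,0],"grip": 1}], "force": 60}}

```text
clock: 4.92
position: [0.5254, -0.1967, 0.1032]
ee_rot: [-0.12, 2.686, 0.028]
force: [-0.7, -1.1, 0.0]
width: 0.142
```

```bash
python3 - <<'E'
from h import *
o=st();p=o["position"];M=R.from_rotvec(o["ee_rot"]).as_matrix()
plan([(p+[0,0,.04],M),(p+[0,0,.08],M),(p+[-.0,0,.14],M)])
E
```

```text
t 4.92 p [ 0.5254 -0.1967  0.1032] z [ 0.436  0.039 -0.899] y [-0.089  0.996  0.   ] F [-0.7 -1.1  0. ] T [0.07 0.55 0.03] w 0.142 j [ 0.56  0.38 -0.21  2.22 -0.7   0.19  2.71]
xyz [-0.29, 0.0, -0.6] twist [0.0, 0.0, 0.0] rows>= 0.6
xyz [-0.29, 0.0, -0.6] twist [0.0, 0.0, 0.0] rows>= 0.6
xyz [-0.44, 0.0, -0.9] twist [0.0, 0.0, 0.0] rows>= 1.0
```

{"api": "jog_arm", "payload": {"moves": [{"xyz": [0,0,0],"twist": [0,0,0],"grip": 1},{"xyz": [-0.15,0,-0.3],"twist": [0,0,0],"grip": 1},{"xyz": [-0.3,0,-0.6],"twist": [0,0,0],"grip": 1},{"xyz": [-0.6,0,-1.2],"twist": [0,0,0],"grip": 1},{"xyz": [-0.87,0,-1.8],"twist": [0,0,0],"grip": 1}], "force": 60}}

```text
clock: 5.55
position: [0.5244, -0.1965, 0.2237]
ee_rot: [-0.12, 2.688, 0.029]
force: [0.1, -0.2, -2.4]
width: 0.148
```

```bash
python3 - <<'E'
from h import *
o=st()
# targets: rotate about key y so tool z has az 185, then over screw
for a,name in((90,"down"),):pass
al=np.radians(64)
def N(pitch,az):
    a,b=np.radians(pitch),np.radians(az);h=np.array([np.cos(b),np.sin(b),0])
    return frame(h*np.sin(a)+np.array([0,0,np.cos(a)]),np.cross([0,0,1],h))
# pitch from up; grasp pitch 154 az5 ; vertical = 180
plan([((.50,-.12,.26),N(180,5)),((.46,-.05,.26),N(205,10)),((.46,0.05,.26),N(243.9,15)),((.445,.13,.22),N(243,29))])
E
```

```text
t 5.55 p [ 0.5244 -0.1965  0.2237] z [ 0.435  0.04  -0.9  ] y [-0.089  0.996  0.001] F [ 0.1 -0.2 -2.4] T [-0.04  0.67 -0.01] w 0.148 j [ 0.33  0.17  0.07  2.11 -0.46  0.51  2.42]
xyz [-0.0, 1.31, -0.67] twist [0.01, 2.59, 0.01] rows>= 2.4
xyz [0.56, 1.22, -0.0] twist [0.11, 2.5, -0.49] rows>= 2.4
xyz [-0.26, 1.64, -0.12] twist [0.36, 3.88, -0.37] rows>= 3.7
xyz [-0.64, 1.35, 0.2] twist [1.25, -0.09, -0.63] rows>= 1.4
```

Key lifted (wrist force about -2.4 N). Turning it over in stages.

{"api": "jog_arm", "payload": {"moves": [{"xyz": [0,1.31,-0.67],"twist": [0,2.6,0],"grip": 1},{"xyz": [0,1.31,-0.67],"twist": [0,2.6,0],"grip": 1},{"xyz": [0,1.31,-0.67],"twist": [0,2.6,0],"grip": 1},{"xyz": [0,1.31,-0.67],"twist": [0,2.6,0],"grip": 1}]}}

```text
clock: 6.05
position: [0.5023, -0.1185, 0.2587]
ee_rot: [0.146, -3.137, -0.0]
force: [0.2, -1.0, -3.2]
width: 0.144
```

{"api": "jog_arm", "payload": {"moves": [{"xyz": [0.56,1.22,0],"twist": [0.11,2.5,-0.49],"grip": 1},{"xyz": [0.56,1.22,0],"twist": [0.11,2.5,-0.49],"grip": 1},{"xyz": [0.56,1.22,0],"twist": [0.11,2.5,-0.49],"grip": 1},{"xyz": [0.56,1.22,0],"twist": [0.11,2.5,-0.49],"grip": 1}]}}

```text
clock: 6.55
position: [0.4603, -0.0506, 0.2577]
ee_rot: [0.237, -2.695, 0.051]
force: [0.1, 0.1, -1.9]
width: 0.143
```

{"api": "jog_arm", "payload": {"moves": [{"xyz": [-0.26,1.64,-0.12],"twist": [0.36,3.88,-0.37],"grip": 1},{"xyz": [-0.26,1.64,-0.12],"twist": [0.36,3.88,-0.37],"grip": 1},{"xyz": [-0.26,1.64,-0.12],"twist": [0.36,3.88,-0.37],"grip": 1},{"xyz": [-0.26,1.64,-0.12],"twist": [0.36,3.88,-0.37],"grip": 1},{"xyz": [-0.26,1.64,-0.12],"twist": [0.36,3.88,-0.37],"grip": 1}]}}

```text
clock: 7.18
position: [0.4554, 0.0552, 0.2807]
ee_rot: [0.283, -2.209, 0.217]
force: [0.4, 0.0, -5.9]
width: 0.153
```

```bash
python3 - <<'E'
from h import *
o=st()
a=arm.get_image("scene");b=arm.get_image("side");w=arm.get_image("wrist")
cv2.imwrite("pics/a4.png",a);cv2.imwrite("pics/b4.png",b);cv2.imwrite("pics/w4.png",w)
p=o["position"]
def c(i,n):
    u=proj(n,p).astype(int);x,y=max(u[0]-67,0),max(u[1]-50,0);print(n,x,y)
    return cv2.resize(i[y:y+100,x:x+133],(400,300),interpolation=cv2.INTER_CUBIC)
cv2.imwrite("pics/c4.png",np.vstack([np.hstack([c(a,"scene"),c(b,"side")]),np.hstack([cv2.resize(w,(400,300)),np.zeros((300,400,3),np.uint8)])]))
E
```

```text
t 7.17 p [0.4554 0.0552 0.2807] z [-0.756 -0.254 -0.603] y [-0.278  0.959 -0.055] F [ 0.4  0.  -5.9] T [ 0.56 -1.42 -0.  ] w 0.153 j [-0.48  0.73  0.38  1.37 -0.05  1.99  1.76]
scene 281 92
side 198 140
```

View pics/c4.png

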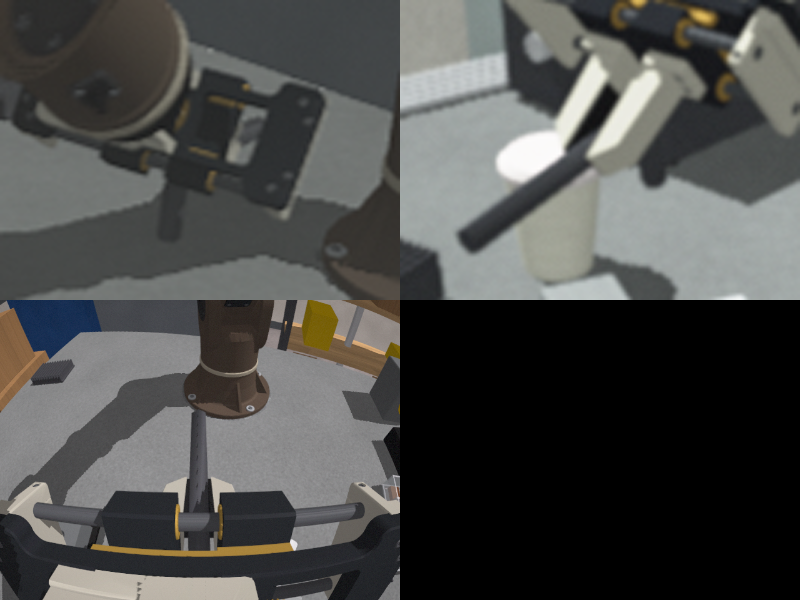

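Viewed 8. The key hangs turned over, with its long tip at side pixel (220.5,220) and wrist pixel (317,181), and its short tip at side (282,198) and scene (337.7,170). Joint 6 is at its limit at this height. Next I'll fit the key's pose in the grip.

```bash
cat > fit.py <<'E'
from h import *
from scipy.optimize import least_squares
def keypts(q,p,M):
    # q: bend at tool (bx,0,bz), angle g: long arm dir in tool xz-plane
    bx,bz,g=q[:3]; l=np.array([np.cos(g),0,np.sin(g)]); s=np.array([-np.sin(g),0,np.cos(g)])
    b=np.array([bx,0,bz]);W=lambda v:p+M@v
    return W(b),W(b+.14*l),W(b+.05*s),M@l,M@s
E
python3 - <<'E'
from fit import *
o=arm.observe();p=o["position"];rv=o["ee_rot"];M=R.from_rotvec(rv).as_matrix()
def res(q):
    b,l,s,_,_=keypts(q,p,M)
    return np.r_[proj("side",l)-(220.5,220),(wproj(l,p,rv)-(317,181)),proj("side",s)-(282,197),proj("scene",s)-(337.7,169)]
for g0 in(.5,):
    # expect key long arm dir: nominal rotate: tool z = 64deg below key x at grasp
    r=least_squares(res,[-.03,-.02,g0],x_scale=[.01,.01,.1]);print(r.x,np.degrees(r.x[2]),r.fun.round(1))
b,l,s,ld,sd=keypts(r.x,p,M);print(b,l,s,ld,sd)
E
```

```text
[-0.01278764 -0.0421613   1.13594575] 65.08489715890313 [-0.2  0.3  3.  -0.2  2.   0.3  1.5 -0.2]
[0.49311058 0.07330485 0.29452492] [0.36238015 0.03287799 0.26494074] [0.50357769 0.07520869 0.24566988] [-0.93378878 -0.28876331 -0.21131556] [ 0.20934222  0.03807685 -0.97710081]
```

The fit puts the bend 44 mm from the TCP and the long arm 25° off the tool axis. The joint limits suit the lever pointing toward the -y side, swinging from about 329° to 276° azimuth. Turning the tool round in steps above the screw.

```bash
cat >> fit.py <<'E'
S=np.array([.5052,.139,.1065])
def N(pitch,az):
    a,b=np.radians(pitch),np.radians(az);h=np.array([np.cos(b),np.sin(b),0])
    return frame(h*np.sin(a)+np.array([0,0,np.cos(a)]),np.cross([0,0,1],h))
Q=[-.0128,-.0422,np.radians(65.1)]
def over(lev,h,S=S,Q=Q):
    """TCP pose with key level, lever azimuth lev (deg), short tip h above the mouth"""
    M=N(180+np.degrees(Q[2]),lev-180)
    return S+[0,0,.05+h]-M@np.array([Q[0],0,Q[1]]),M
E
python3 - <<'E'
from fit import *
plan([over(l,.06) for l in(228,265,300,329)])
E
```

```text
xyz [-1.25, 0.65, 0.22] twist [2.6, 1.15, -1.73] rows>= 3.1
xyz [-0.06, -0.44, -0.13] twist [3.35, 0.0, -1.56] rows>= 3.5
xyz [-0.06, -0.42, -0.12] twist [3.18, 0.01, -1.47] rows>= 3.3
xyz [-0.04, -0.35, -0.08] twist [2.63, -0.0, -1.22] rows>= 2.7
```

{"api": "jog_arm", "payload": {"moves": [{"xyz": [-1.25,0.65,0.22],"twist": [2.6,1.15,-1.73],"grip": 1},{"xyz": [-1.25,0.65,0.22],"twist": [2.6,1.15,-1.73],"grip": 1},{"xyz": [-1.25,0.65,0.22],"twist": [2.6,1.15,-1.73],"grip": 1},{"xyz": [-1.25,0.65,0.22],"twist": [2.6,1.15,-1.73],"grip": 1},{"xyz": [-1.25,0.65,0.22],"twist": [2.6,1.15,-1.73],"grip": 1}]}}

```text
clock: 7.95
position: [0.4767, 0.1028, 0.2106]
ee_rot: [0.82, -1.87, 0.529]
force: [-0.1, -0.5, -1.3]
width: 0.144
```

{"api": "jog_arm", "payload": {"moves": [{"xyz": [-0.06,-0.44,-0.13],"twist": [3.35,0,-1.56],"grip": 1},{"xyz": [-0.06,-0.44,-0.13],"twist": [3.35,0,-1.56],"grip": 1},{"xyz": [-0.06,-0.44,-0.13],"twist": [3.35,0,-1.56],"grip": 1},{"xyz": [-0.06,-0.44,-0.13],"twist": [3.35,0,-1.56],"grip": 1},{"xyz": [-0.06,-0.44,-0.13],"twist": [3.35,0,-1.56],"grip": 1}]}}

```text
clock: 8.57
position: [0.5014, 0.0917, 0.2114]
ee_rot: [1.433, -1.576, 0.917]
force: [0.5, -0.8, -2.0]
width: 0.145
```

```bash
python3 - <<'E'
from fit import *
st()
plan([over(l,.06) for l in(298,329)])
E
```

```text
t 8.57 p [0.5014 0.0917 0.2114] z [-0.088 -0.904 -0.418] y [-0.995  0.096  0.001] F [ 0.5 -0.8 -2. ] T [1.56 0.   0.02] w 0.145 j [-0.82  0.76  0.12  1.64  0.62  1.68  2.1 ]
xyz [-0.09, -0.39, -0.16] twist [3.04, -0.02, -1.4] rows>= 3.1
xyz [-0.05, -0.37, -0.09] twist [2.81, 0.01, -1.31] rows>= 2.9
```

{"api": "jog_arm", "payload": {"moves": [{"xyz": [-0.09,-0.39,-0.16],"twist": [3.04,-0.02,-1.4],"grip": 1},{"xyz": [-0.09,-0.39,-0.16],"twist": [3.04,-0.02,-1.4],"grip": 1},{"xyz": [-0.09,-0.39,-0.16],"twist": [3.04,-0.02,-1.4],"grip": 1},{"xyz": [-0.09,-0.39,-0.16],"twist": [3.04,-0.02,-1.4],"grip": 1},{"xyz": [-0.09,-0.39,-0.16],"twist": [3.04,-0.02,-1.4],"grip": 1}]}}

```text
clock: 9.2
position: [0.527, 0.1006, 0.21]
ee_rot: [1.938, -1.167, 1.237]
force: [0.0, 0.0, -2.1]
width: 0.143
```

```bash
python3 - <<'E'
from fit import *
st()
plan([over(l,.05) for l in(329,)])
E
```

```text
t 9.2 p [0.527  0.1006 0.21  ] z [ 0.424 -0.802 -0.421] y [-0.884 -0.467  0.   ] F [ 0.   0.  -2.1] T [1.34 0.81 0.04] w 0.143 j [-0.93  0.61  0.03  2.    0.99  1.38  2.07]
xyz [-0.19, -0.35, -0.03] twist [2.83, -0.0, -1.31] rows>= 2.9
```

{"api": "jog_arm", "payload": {"moves": [{"xyz": [-0.19,-0.35,-0.03],"twist": [2.83,0,-1.31],"grip": 1},{"xyz": [-0.19,-0.35,-0.03],"twist": [2.83,0,-1.31],"grip": 1},{"xyz": [-0.19,-0.35,-0.03],"twist": [2.83,0,-1.31],"grip": 1},{"xyz": [-0.19,-0.35,-0.03],"twist": [2.83,0,-1.31],"grip": 1},{"xyz": [-0.19,-0.35,-0.03],"twist": [2.83,0,-1.31],"grip": 1}]}}

```text
clock: 9.82
position: [0.5431, 0.118, 0.2]
ee_rot: [2.343, -0.648, 1.496]
force: [0.1, 0.6, -2.3]
width: 0.146
```

```bash
cat > look2.py <<'E'
from fit import *
import sys
n=sys.argv[1];o=st();p=o["position"];rv=o["ee_rot"];M=R.from_rotvec(rv).as_matrix()
b,l,s,ld,sd=keypts(Q,p,M);print("bend",b.round(4),"ltip",l.round(4),"stip",s.round(4),"ld",ld.round(3))
out=[]
for cam,hw in(("scene",50),("side",50)):
    i=arm.get_image(cam);cv2.imwrite(f"pics/{n}{cam}.png",i)
    u=proj(cam,(b+s)/2).astype(int);x,y=u[0]-33,u[1]-25
    print(cam,"crop",x,y,"x6; pred stip",(proj(cam,s)-(x,y))*6,"bend",(proj(cam,b)-(x,y))*6,"ltip full",proj(cam,l))
    out.append(cv2.resize(i[y:y+50,x:x+66],(396,300),interpolation=cv2.INTER_CUBIC))
    x,y=max(u[0]-66,0),max(u[1]-50,0);print("  wide crop",x,y,"x3")
    out.append(cv2.resize(i[y:y+100,x:x+132],(396,300),interpolation=cv2.INTER_CUBIC))
cv2.imwrite(f"pics/{n}.png",np.vstack([np.hstack(out[:2]),np.hstack(out[2:])]))
E
python3 look2.py c5
```

```text
t 9.82 p [0.5431 0.118  0.2   ] z [ 0.778 -0.465 -0.421] y [-0.513 -0.858 -0.001] F [ 0.1  0.6 -2.3] T [0.79 1.46 0.07] w 0.146 j [-0.95  0.5  -0.01  2.36  1.51  1.14  1.88]
bend [0.5056 0.1404 0.2062] ltip [0.6258 0.0685 0.2062] stip [0.5056 0.1404 0.1562] ld [ 0.858 -0.513 -0.   ]
scene crop 328 184 x6; pred stip [192.30561714 214.46563932] bend [204.0323921   87.17507568] ltip full [292.01099562 206.77487102]
  wide crop 295 159 x3
side crop 234 188 x6; pred stip [205.90321954 219.09643578] bend [200.11142123  83.75240243] ltip full [340.62833076 200.57128777]
  wide crop 201 163 x3
```

View pics/c5.png

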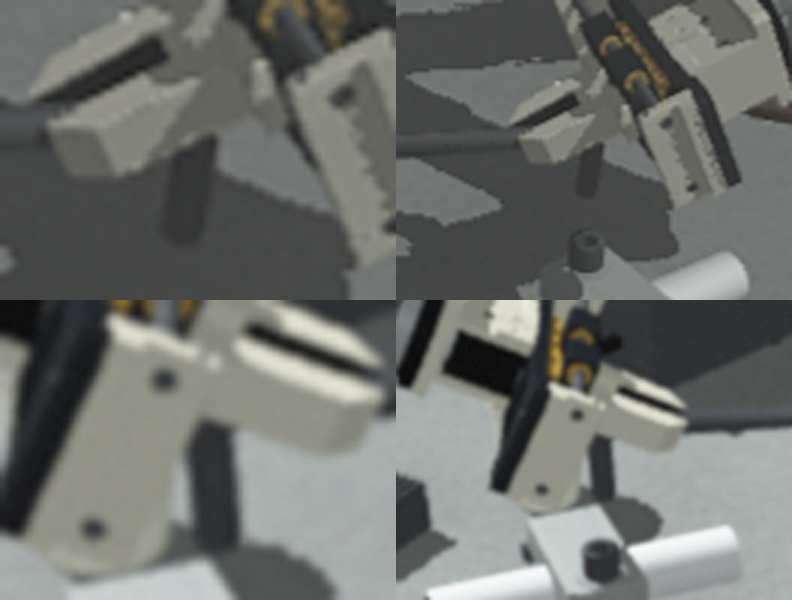

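Short tip is seen at scene (358.2,223.5) and side (270.3,228), a bit lower than predicted. I'll refine the fit using the long arm's edges found in the same images.

```bash
python3 - <<'E'
from fit import *
o=arm.observe();p=o["position"];M=R.from_rotvec(o["ee_rot"]).as_matrix()
print(tri((358.2,223.5),(270.3,228)))
b,l,s,ld,sd=keypts(Q,p,M)
for cam in("side","scene"):
    g=cv2.cvtColor(cv2.imread(f"pics/c5{cam}.png"),cv2.COLOR_BGR2GRAY).astype(int)
    for f in(.7,.85,.95,1.0,1.05):
        u,v=proj(cam,b+f*(l-b)).round().astype(int);print(cam,f,u,v,g[v-10:v+11,u].tolist())
E
```

```text
(array([0.50892989, 0.13907665, 0.14784571]), [np.float64(5.022693297033864e-05), np.float64(5.022693297022506e-05)])
side 0.7 318 201 [82, 83, 84, 82, 82, 84, 83, 84, 88, 88, 82, 72, 61, 51, 64, 117, 167, 177, 174, 174, 174]
side 0.85 329 201 [80, 81, 82, 83, 82, 81, 84, 89, 89, 88, 83, 71, 57, 60, 101, 151, 171, 176, 175, 176, 175]
side 0.95 337 201 [82, 81, 83, 81, 86, 109, 123, 109, 93, 86, 80, 67, 55, 73, 125, 166, 174, 173, 174, 175, 177]
side 1.0 340 201 [81, 81, 81, 87, 122, 157, 147, 114, 100, 95, 86, 73, 66, 90, 139, 170, 175, 175, 175, 175, 175]
side 1.05 344 200 [82, 80, 92, 128, 162, 172, 170, 171, 173, 174, 172, 172, 175, 175, 175, 174, 173, 175, 177, 178, 176]
scene 0.7 314 205 [70, 70, 70, 71, 71, 71, 70, 68, 77, 81, 78, 72, 67, 62, 57, 67, 71, 72, 70, 70, 71]
scene 0.85 303 206 [71, 70, 72, 71, 70, 70, 70, 73, 81, 79, 74, 69, 63, 59, 54, 64, 87, 112, 118, 115, 115]
scene 0.95 296 207 [70, 70, 70, 68, 70, 70, 68, 82, 82, 74, 70, 65, 59, 54, 72, 109, 117, 116, 117, 116, 117]
scene 1.0 292 207 [70, 70, 69, 71, 70, 70, 70, 73, 70, 64, 57, 52, 52, 53, 58, 105, 118, 116, 116, 119, 118]
scene 1.05 289 208 [70, 70, 68, 70, 70, 70, 70, 70, 69, 87, 111, 117, 117, 116, 115, 116, 116, 116, 116, 116, 117]
```

```bash
python3 - <<'E'
from fit import *
o=arm.observe();p=o["position"];M=R.from_rotvec(o["ee_rot"]).as_matrix()
def res(q,full=False):
    b,l,s,_,_=keypts(q,p,M);m=b+.7*(l-b)
    return np.r_[proj("scene",s)-(358.2,223.0),proj("side",s)-(270.3,227.5),proj("side",l)-(342,201.5),proj("scene",l)-(291,207.8),(proj("scene",m)-(0,206.2))[1],(proj("side",b+.85*(l-b))-(0,201))[1]]
r=least_squares(res,Q);print(r.x,np.degrees(r.x[2]),r.fun.round(1))
b,l,s,ld,sd=keypts(r.x,p,M);print(b,l,s,ld,sd)
print("seen head", [proj(c,S) for c in("scene","side")])
E
```

```text
[-0.0175948  -0.03697143  1.09878227] 62.95558680321558 [-0.2 -0.1  0.2 -0.2 -0.4 -0.4  0.   0.1 -0.2  0.7]
[0.50777278 0.13969322 0.19935376] [0.62799886 0.06814388 0.20448999] [0.5093627  0.13877794 0.14938743] [ 0.85875771 -0.51106676  0.03668733] [ 0.03179843 -0.01830579 -0.99932665]
seen head [array([357.83204057, 239.12794656]), array([269.39951489, 246.15506523])]
```

```bash
sed -i 's/^Q=.*/Q=[-.0176,-.0370,np.radians(62.96)]/; s/^S=.*/S=np.array([.505,.1392,.1065])/' fit.py
python3 - <<'E'
from fit import *
from scipy.ndimage import map_coordinates
g=cv2.cvtColor(cv2.imread("pics/w2.png"),cv2.COLOR_BGR2GRAY).astype(float)
th=np.radians(np.arange(-95,96,4));rr=np.arange(4,15,.1)
c0=np.array([324.4,168.4])
def prof(c):
    e=[]
    for t in th:
        v=map_coordinates(g,[c[1]+rr*np.sin(t),c[0]+rr*np.cos(t)],order=1)
        e.append(rr[np.argmax(np.gradient(cv2.GaussianBlur(v[None],(0,0),4)[0])*(rr<14))])
    return np.array(e)
e=prof(c0);print(e.round(1).tolist())
P=np.c_[e*np.cos(th),e*np.sin(th)]
def res(q):
    d=P-q[:2];n=q[3]+np.radians(np.arange(0,360,60))+np.radians(30)
    return (d@np.array([np.cos(n),np.sin(n)])).max(1)-q[2]
for a0 in(-20,-10,0,10):
    r=least_squares(res,[0,0,8.,np.radians(a0)],loss="soft_l1",f_scale=.3);print(a0,r.x[:3].round(2),np.degrees(r.x[3]),r.cost)
d=np.load("w2.npz");print(wonz(c0+r.x[:2],.1065,d["p"],d["r"]))
plan([over(329,.03),over(329,.006)])
E
```

```text
[10.2, 10.4, 10.6, 10.8, 10.9, 10.9, 10.6, 10.4, 10.2, 10.3, 10.3, 9.5, 9.5, 9.6, 9.5, 9.7, 9.6, 9.9, 9.8, 9.8, 10.3, 10.3, 10.3, 10.6, 10.5, 10.3, 10.3, 10.4, 10.2, 10.1, 10.2, 10.4, 10.3, 10.3, 10.7, 11.1, 11.2, 11.3, 11.4, 11.6, 11.3, 11.2, 11.3, 11.4, 11.3, 11.2, 11.1, 11.2]
-20 [-0.95  0.64 10.61] -10.194341683270983 1.104838761228511
-10 [-0.95  0.64 10.61] -10.194341526281152 1.1048387612285038
0 [-0.96  0.64 10.62] -9.541771546731987 1.1180002813809613
10 [-1.02  0.63 10.65] -8.743183980293924 1.1332175433576943
[0.50405847 0.13917987 0.1065    ]
xyz [-0.23, 0.03, 0.07] twist [-0.02, -0.21, 0.01] rows>= 0.2
xyz [-0.36, 0.0, 0.18] twist [-0.0, 0.0, -0.0] rows>= 0.4
```

```bash
python3 - <<'E'
from fit import *
plan([over(330,.03),over(330,.005),over(330,.001),over(330,-.003)])
E
```

```text
xyz [-0.23, 0.02, 0.07] twist [0.07, -0.21, -0.04] rows>= 0.2
xyz [-0.37, 0.0, 0.19] twist [-0.0, 0.0, 0.0] rows>= 0.4
xyz [-0.06, 0.0, 0.03] twist [-0.0, 0.0, 0.0] rows>= 0.1
xyz [-0.06, 0.0, 0.03] twist [-0.0, 0.0, 0.0] rows>= 0.1
```

{"api": "jog_arm", "payload": {"moves": [{"xyz": [-0.23,0.02,0.07],"twist": [0.07,-0.21,-0.04],"grip": 1},{"xyz": [-0.23,0.02,0.07],"twist": [0.07,-0.21,-0.04],"grip": 1},{"xyz": [-0.23,0.02,0.07],"twist": [0.07,-0.21,-0.04],"grip": 1}]}}

```text
clock: 10.3
position: [0.5397, 0.1181, 0.1855]
ee_rot: [2.388, -0.634, 1.461]
force: [0.1, -0.2, -2.3]
width: 0.146
```

{"api": "jog_arm", "payload": {"moves": [{"xyz": [-0.18,0,0.1],"twist": [0,0,0],"grip": 1},{"xyz": [-0.37,0,0.19],"twist": [0,0,0],"grip": 1},{"xyz": [-0.37,0,0.19],"twist": [0,0,0],"grip": 1},{"xyz": [-0.37,0,0.19],"twist": [0,0,0],"grip": 1}]}}

```text
clock: 10.8
position: [0.5394, 0.1179, 0.1607]
ee_rot: [2.388, -0.632, 1.461]
force: [0.1, 0.5, -2.7]
width: 0.141
```

```bash
python3 look2.py c6
```

```text
t 10.8 p [0.5394 0.1179 0.1607] z [ 0.773 -0.443 -0.455] y [-0.496 -0.868  0.003] F [ 0.1  0.5 -2.7] T [0.76 1.41 0.04] w 0.141 j [-0.94  0.56 -0.02  2.39  1.57  1.1   1.79]
bend [0.5038 0.1382 0.1618] ltip [0.6254 0.0687 0.1618] stip [0.5038 0.1381 0.1118] ld [ 0.868 -0.496 -0.   ]
scene crop 326 201 x6; pred stip [192.78440138 213.58023412] bend [203.95280656  93.82537429] ltip full [292.48799845 226.0163747 ]
  wide crop 293 176 x3
side crop 235 208 x6; pred stip [203.48506493 218.12342757] bend [197.92241803  88.7208237 ] ltip full [339.50047722 220.53331621]
  wide crop 202 183 x3
```

View pics/c6.png

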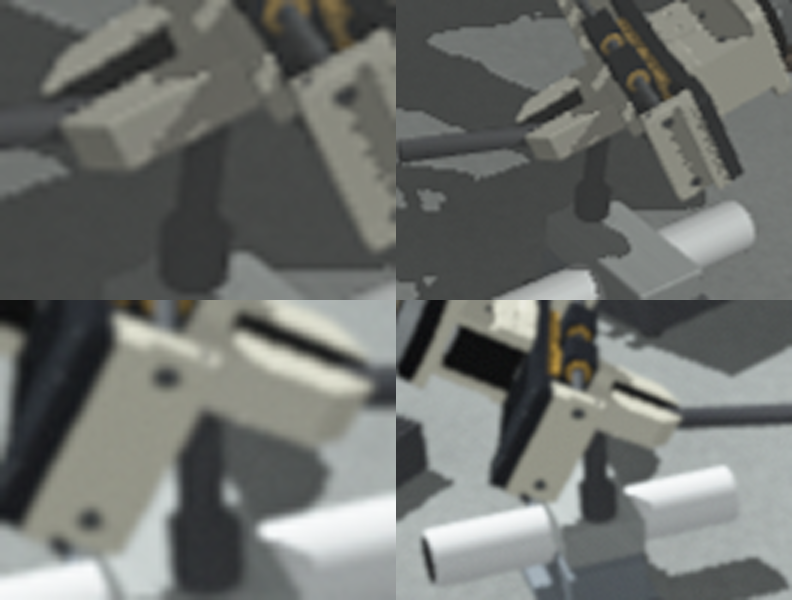

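Viewed 10: the short arm hangs just above the head in both views, off by about 1 mm. Correcting and pressing down.

```bash
python3 - <<'E'
from fit import *
o=arm.observe();p=o["position"];M=R.from_rotvec(o["ee_rot"]).as_matrix()
plan([(p+[.0016,.0005,-.001],M),(p+[.0016,.0005,-.007],M),(p+[.0016,.0005,-.011],M)])
for v in([.06,0,0],[0,.06,0],[0,0,.06]):print(v,(M.T@v/.06).round(3))
E
```

```text
xyz [-0.01, -0.02, 0.02] twist [0.0, 0.0, 0.0] rows>= 0.0
xyz [-0.09, -0.0, 0.05] twist [0.0, 0.0, 0.0] rows>= 0.1
xyz [-0.05, -0.0, 0.03] twist [0.0, 0.0, 0.0] rows>= 0.1
[0.06, 0, 0] [ 0.396 -0.496  0.773]
[0, 0.06, 0] [-0.224 -0.868 -0.443]
[0, 0, 0.06] [ 0.891  0.002 -0.455]
```

{"api": "jog_arm", "payload": {"moves": [{"xyz": [-0.01,-0.02,0.02],"twist": [0,0,0],"grip": 1},{"xyz": [-0.055,-0.02,0.045],"twist": [0,0,0],"grip": 1},{"xyz": [-0.1,-0.02,0.07],"twist": [0,0,0],"grip": 1},{"xyz": [-0.1,-0.02,0.07],"twist": [0,0,0],"grip": 1}]}}

```text
clock: 11.4
position: [0.5416, 0.1185, 0.1543]
ee_rot: [2.387, -0.633, 1.465]
force: [2.7, 1.6, 4.2]
width: 0.147
```

{"api": "jog_arm", "payload": {"moves": [{"xyz": [-0.03,0,0.015],"twist": [0,0,0],"grip": 1},{"xyz": [-0.03,0,0.015],"twist": [0,0,0],"grip": 1}]}}

```text
clock: 11.65
position: [0.5422, 0.1188, 0.1532]
ee_rot: [2.386, -0.633, 1.468]
force: [-0.3, 3.4, 13.7]
width: 0.146
```

```bash
cat > s.py <<'E'
from fit import *
o=st();p=o["position"];M=R.from_rotvec(o["ee_rot"]).as_matrix()
b,l,s,ld,sd=keypts(Q,p,M);print("stip-S mm",((s-S)*1000).round(1),"ld",ld.round(3),"lev",np.degrees(np.arctan2(ld[1],ld[0])).round(1)%360)
E
python3 s.py
```

```text
t 11.65 p [0.5422 0.1188 0.1532] z [ 0.775 -0.443 -0.451] y [-0.496 -0.868  0.   ] F [-0.3  3.4 13.7] T [-0.22 -0.73  0.41] w 0.146 j [-0.93  0.59 -0.02  2.39  1.59  1.11  1.76]
stip-S mm [ 1.8 -0.2 -2.3] ld [ 0.868 -0.496  0.004] lev 330.3
```

{"api": "jog_arm", "payload": {"moves": [{"xyz": [-0.012,-0.03,0.006],"twist": [0.22,0,-0.115],"grip": 1},{"xyz": [-0.012,-0.061,0.006],"twist": [0.445,0,-0.23],"grip": 1},{"xyz": [-0.012,-0.061,0.006],"twist": [0.445,0,-0.23],"grip": 1}]}}

```text
clock: 12.02
position: [0.5434, 0.1225, 0.1509]
ee_rot: [2.446, -0.533, 1.498]
force: [5.7, 3.0, 0.5]
width: 0.146
```

{"api": "jog_arm", "payload": {"moves": [{"xyz": [0,0.061,0],"twist": [-0.445,0,0.23],"grip": 1},{"xyz": [0,0.061,0],"twist": [-0.445,0,0.23],"grip": 1}]}}

```text
clock: 12.28
position: [0.5419, 0.1194, 0.1506]
ee_rot: [2.388, -0.635, 1.462]
force: [3.8, 2.0, 0.3]
width: 0.147
```

{"api": "jog_arm", "payload": {"moves": [{"xyz": [0,0.03,0],"twist": [-0.22,0,0.115],"grip": 1},{"xyz": [0,0.061,0],"twist": [-0.445,0,0.23],"grip": 1},{"xyz": [0,0.061,0],"twist": [-0.445,0,0.23],"grip": 1}]}}

```text
clock: 12.65
position: [0.5401, 0.116, 0.1505]
ee_rot: [2.33, -0.729, 1.427]
force: [5.4, 2.5, -0.3]
width: 0.145
```

```bash
python3 s.py
```

```text
t 12.65 p [0.5401 0.116  0.1505] z [ 0.732 -0.508 -0.454] y [-0.57  -0.822  0.001] F [ 5.4  2.5 -0.3] T [1.02 0.28 0.87] w 0.145 j [-0.95  0.6  -0.01  2.33  1.48  1.11  1.81]
stip-S mm [ 1.4  0.1 -4.8] ld [ 0.822 -0.57   0.   ] lev 325.3
```

It dropped in (vertical force gone, moment about z rising). Pressing further down in small steps.

{"api": "jog_arm", "payload": {"moves": [{"xyz": [-0.03,-0.01,0.025],"twist": [0,0,0],"grip": 1},{"xyz": [-0.06,-0.01,0.04],"twist": [0,0,0],"grip": 1},{"xyz": [-0.06,-0.01,0.04],"twist": [0,0,0],"grip": 1}]}}

```text
clock: 13.02
position: [0.5409, 0.1158, 0.1475]
ee_rot: [2.328, -0.727, 1.43]
force: [-0.5, 4.7, 13.2]
width: 0.145
```

```bash
python3 s.py
```

```text
t 13.03 p [0.5409 0.1158 0.1475] z [ 0.733 -0.508 -0.452] y [-0.569 -0.822  0.   ] F [-0.5  4.7 13.2] T [ 0.06 -0.44  0.53] w 0.145 j [-0.95  0.61 -0.01  2.33  1.48  1.11  1.79]
stip-S mm [ 2.3 -0.2 -7.9] ld [ 0.822 -0.569  0.003] lev 325.3
```

{"api": "jog_arm", "payload": {"moves": [{"xyz": [0,-0.03,0],"twist": [0.22,0,-0.115],"grip": 1},{"xyz": [-0.03,-0.03,0.015],"twist": [0.22,0,-0.115],"grip": 1},{"xyz": [-0.06,-0.03,0.03],"twist": [0.22,0,-0.115],"grip": 1},{"xyz": [-0.06,-0.03,0.03],"twist": [0.22,0,-0.115],"grip": 1}]}}

```text
clock: 13.52
position: [0.5419, 0.117, 0.1437]
ee_rot: [2.357, -0.681, 1.448]
force: [-1.8, 3.5, 13.6]
width: 0.142
```

```bash
python3 s.py
```

```text
t 13.53 p [0.5419 0.117  0.1437] z [ 0.754 -0.476 -0.452] y [-0.534 -0.846  0.001] F [-1.8  3.5 13.6] T [-0.05 -0.53  0.43] w 0.142 j [-0.94  0.61 -0.01  2.36  1.54  1.11  1.76]
stip-S mm [  2.3  -0.5 -11.8] ld [ 0.846 -0.534  0.003] lev 327.8
```

{"api": "jog_arm", "payload": {"moves": [{"xyz": [0,-0.015,0],"twist": [0.11,0,-0.057],"grip": 1},{"xyz": [-0.03,-0.015,0.012],"twist": [0.11,0,-0.057],"grip": 1},{"xyz": [-0.07,-0.015,0.03],"twist": [0.11,0,-0.057],"grip": 1},{"xyz": [-0.07,-0.015,0.03],"twist": [0.11,0,-0.057],"grip": 1}]}}

```text
clock: 14.02
position: [0.5425, 0.1172, 0.1399]
ee_rot: [2.369, -0.658, 1.459]
force: [-1.3, 3.1, 18.8]
width: 0.147
```

```bash
python3 s.py
```

```text
t 14.03 p [0.5425 0.1172 0.1399] z [ 0.765 -0.461 -0.45 ] y [-0.516 -0.857  0.001] F [-1.3  3.1 18.8] T [-0.64 -1.25  0.33] w 0.147 j [-0.94  0.62 -0.01  2.38  1.58  1.11  1.73]
stip-S mm [  2.6  -1.1 -15.6] ld [ 0.857 -0.516  0.006] lev 328.9
```

{"api": "jog_arm", "payload": {"moves": [{"xyz": [-0.02,0,0.01],"twist": [0,0,0],"grip": 1},{"xyz": [-0.035,0,0.018],"twist": [0,0,0],"grip": 1},{"xyz": [-0.035,0,0.018],"twist": [0,0,0],"grip": 1}]}}

```text
clock: 14.4
position: [0.5431, 0.1166, 0.1389]
ee_rot: [2.366, -0.659, 1.462]
force: [-0.7, 1.6, 24.6]
width: 0.15
```

```bash
python3 s.py; python3 - <<'E'
from fit import *
o=arm.observe();p=o["position"];M=R.from_rotvec(o["ee_rot"]).as_matrix()
b,l,s,ld,sd=keypts(Q,p,M);C=b
def rot(d):
    r=R.from_rotvec([0,0,-d],degrees=True).as_matrix();return C+r@(p-C),r@M
plan([rot(d) for d in(12,24,36,48,60)])
E
```

```text
t 14.4 p [0.5431 0.1166 0.1389] z [ 0.766 -0.462 -0.447] y [-0.517 -0.856  0.   ] F [-0.7  1.6 24.6] T [-1.33 -2.33  0.25] w 0.15 j [-0.94  0.63 -0.01  2.38  1.58  1.11  1.72]
stip-S mm [  3.4  -1.6 -16.8] ld [ 0.856 -0.517  0.009] lev 328.9
xyz [-0.01, 0.14, -0.01] twist [-1.07, -0.0, 0.54] rows>= 1.1
xyz [-0.0, 0.14, -0.02] twist [-1.08, 0.0, 0.53] rows>= 1.1
xyz [-0.01, 0.15, -0.01] twist [-1.07, -0.0, 0.54] rows>= 1.1
xyz [-0.01, 0.14, -0.01] twist [-1.07, -0.0, 0.54] rows>= 1.1
xyz [-0.0, 0.14, -0.02] twist [-1.08, 0.0, 0.53] rows>= 1.1
```

Fully down: estimated depth is 16 mm and the reaction has climbed to 25 N. Swinging clockwise about the screw axis.

{"api": "jog_arm", "payload": {"moves": [{"xyz": [0.02,0.035,-0.015],"twist": [-0.27,0,0.135],"grip": 1},{"xyz": [0.015,0.07,-0.015],"twist": [-0.54,0,0.27],"grip": 1},{"xyz": [0.01,0.105,-0.015],"twist": [-0.8,0,0.4],"grip": 1},{"xyz": [0.01,0.14,-0.015],"twist": [-1.07,0,0.54],"grip": 1}]}}

```text
clock: 14.9
position: [0.5377, 0.1096, 0.139]
ee_rot: [2.22, -0.876, 1.368]
force: [1.3, 0.9, 20.6]
width: 0.146
```

```bash
python3 s.py
```

```text
t 14.9 p [0.5377 0.1096 0.139 ] z [ 0.651 -0.612 -0.449] y [-0.684 -0.729  0.002] F [ 1.3  0.9 20.6] T [-1.44 -1.56  0.76] w 0.146 j [-0.95  0.65  0.    2.24  1.32  1.15  1.84]
stip-S mm [  3.   -1.9 -16.6] ld [ 0.729 -0.684  0.007] lev 316.8
```

{"api": "jog_arm", "payload": {"moves": [{"xyz": [0,0.035,-0.0],"twist": [-0.27,0,0.135],"grip": 1},{"xyz": [0,0.07,-0.005],"twist": [-0.54,0,0.27],"grip": 1},{"xyz": [-0.005,0.105,-0.01],"twist": [-0.8,0,0.4],"grip": 1},{"xyz": [-0.005,0.14,-0.015],"twist": [-1.07,0,0.54],"grip": 1}]}}

```text
clock: 15.4
position: [0.5308, 0.1035, 0.1391]
ee_rot: [2.06, -1.073, 1.269]
force: [0.8, -0.1, 19.3]
width: 0.147
```

{"api": "jog_arm", "payload": {"moves": [{"xyz": [0,0.035,-0.0],"twist": [-0.27,0,0.135],"grip": 1},{"xyz": [0,0.07,-0.005],"twist": [-0.54,0,0.27],"grip": 1},{"xyz": [-0.005,0.105,-0.01],"twist": [-0.8,0,0.4],"grip": 1},{"xyz": [-0.005,0.14,-0.015],"twist": [-1.07,0,0.54],"grip": 1}]}}

```text
clock: 15.9
position: [0.5229, 0.0991, 0.1392]
ee_rot: [1.89, -1.251, 1.164]
force: [0.7, -2.2, 18.5]
width: 0.144
```

```bash
python3 s.py
```

```text
t 15.9 p [0.5229 0.0991 0.1392] z [ 0.345 -0.825 -0.447] y [-0.922 -0.388  0.005] F [ 0.7 -2.2 18.5] T [-1.86 -0.47  0.5 ] w 0.144 j [-0.9   0.74  0.04  1.96  0.94  1.32  1.99]
stip-S mm [  2.   -2.9 -16.5] ld [ 0.388 -0.922  0.009] lev 292.8
```

{"api": "jog_arm", "payload": {"moves": [{"xyz": [0,0.035,-0.0],"twist": [-0.27,0,0.135],"grip": 1},{"xyz": [0,0.07,-0.005],"twist": [-0.54,0,0.27],"grip": 1},{"xyz": [-0.005,0.105,-0.01],"twist": [-0.8,0,0.4],"grip": 1},{"xyz": [-0.005,0.14,-0.015],"twist": [-1.07,0,0.54],"grip": 1}]}}

```text
clock: 16.4
position: [0.5143, 0.0963, 0.1393]
ee_rot: [1.71, -1.409, 1.053]
force: [-2.1, -2.5, 16.8]
width: 0.147
```

{"api": "jog_arm", "payload": {"moves": [{"xyz": [0,0.023,-0.0],"twist": [-0.18,0,0.09],"grip": 1},{"xyz": [0,0.047,-0.005],"twist": [-0.36,0,0.18],"grip": 1},{"xyz": [0,0.047,-0.005],"twist": [-0.36,0,0.18],"grip": 1}]}}

```text
clock: 16.77
position: [0.5113, 0.0958, 0.1393]
ee_rot: [1.648, -1.457, 1.015]
force: [-3.1, -1.9, 17.4]
width: 0.144
```

```bash
python3 s.py
```

```text
t 16.77 p [0.5113 0.0958 0.1393] z [ 0.103 -0.89  -0.445] y [-0.993 -0.118  0.006] F [-3.1 -1.9 17.4] T [-1.93  0.27  0.11] w 0.144 j [-0.85  0.8   0.07  1.78  0.74  1.47  2.03]
stip-S mm [  1.2  -3.3 -16.5] ld [ 0.118 -0.993  0.011] lev 276.8
```

{"api": "jog_arm", "payload": {"moves": [{"xyz": [0,0.023,-0.0],"twist": [-0.18,0,0.09],"grip": 1},{"xyz": [0,0.047,-0.003],"twist": [-0.36,0,0.18],"grip": 1},{"xyz": [0,0.047,-0.003],"twist": [-0.36,0,0.18],"grip": 1}]}}

```text
clock: 17.15
position: [0.5082, 0.0955, 0.1394]
ee_rot: [1.585, -1.504, 0.976]
force: [-3.5, -2.0, 16.4]
width: 0.147
```

```bash
cat >> s.py <<'E'
w=p-.2*M[:,2]-b;print("moment about screw",(o["ft_torque"]+np.cross(w,o["force"]))[2].round(2))
E
python3 s.py
```

```text
t 17.15 p [0.5082 0.0955 0.1394] z [ 0.04  -0.895 -0.444] y [-0.999 -0.048  0.007] F [-3.5 -2.  16.4] T [-1.92  0.44  0.05] w 0.147 j [-0.83  0.82  0.08  1.74  0.69  1.5   2.04]
stip-S mm [  1.   -3.4 -16.4] ld [ 0.048 -0.999  0.011] lev 272.8
moment about screw 0.54
```

{"api": "jog_arm", "payload": {"moves": [{"xyz": [0,0.023,-0.0],"twist": [-0.18,0,0.09],"grip": 1},{"xyz": [0,0.047,-0.003],"twist": [-0.36,0,0.18],"grip": 1},{"xyz": [0,0.047,-0.003],"twist": [-0.36,0,0.18],"grip": 1}]}}

```text
clock: 17.52
position: [0.5052, 0.0954, 0.1394]
ee_rot: [1.521, -1.548, 0.936]
force: [-3.9, -3.5, 16.7]
width: 0.151
```

```bash
python3 s.py
```

```text
t 17.52 p [0.5052 0.0954 0.1394] z [-0.023 -0.896 -0.444] y [-1.     0.022  0.007] F [-3.9 -3.5 16.7] T [-1.96  0.62  0.01] w 0.151 j [-0.82  0.83  0.09  1.7   0.65  1.54  2.04]
stip-S mm [  0.8  -3.4 -16.4] ld [-0.022 -1.     0.012] lev 268.7
moment about screw 0.54
```

{"api": "jog_arm", "payload": {"moves": [{"xyz": [0,0.023,-0.0],"twist": [-0.18,0,0.09],"grip": 1},{"xyz": [0,0.047,-0.003],"twist": [-0.36,0,0.18],"grip": 1},{"xyz": [0,0.047,-0.003],"twist": [-0.36,0,0.18],"grip": 1}]}}

```text
clock: 17.9
position: [0.5022, 0.0956, 0.1395]
ee_rot: [1.456, -1.591, 0.896]
force: [-4.2, -3.8, 16.4]
width: 0.149
```

```bash
python3 s.py
```

```text
t 17.9 p [0.5022 0.0956 0.1395] z [-0.086 -0.892 -0.443] y [-0.996  0.093  0.008] F [-4.2 -3.8 16.4] T [-1.96  0.71 -0.03] w 0.149 j [-0.8   0.85  0.1   1.66  0.6   1.58  2.04]
stip-S mm [  0.5  -3.4 -16.4] ld [-0.092 -0.996  0.013] lev 264.7
moment about screw 0.5
```

The tool has passed the expected 276° with no torque spike, so I'll check whether the key followed (view 11).

```bash
python3 look2.py c7; python3 - <<'E'
import cv2,numpy as np
a=cv2.imread("pics/c7scene.png")[170:290,250:410];b=cv2.imread("pics/c7side.png")[180:300,200:360]
cv2.imwrite("pics/c7v.png",np.hstack([cv2.resize(i,(400,300),interpolation=cv2.INTER_CUBIC) for i in(a,b)]))
from fit import *
o=arm.observe();p=o["position"];M=R.from_rotvec(o["ee_rot"]).as_matrix()
b,l,s,ld,sd=keypts(Q,p,M)
for L in(0,8,16):
    r=R.from_rotvec([0,0,L],degrees=True).as_matrix();t=b+r@(l-b);print(L,(proj("scene",t)-(250,170))*2.5,(proj("side",t)-(200,180))*2.5+[400,0])
E
```

```text
t 17.9 p [0.5022 0.0956 0.1395] z [-0.086 -0.892 -0.443] y [-0.996  0.093  0.008] F [-4.2 -3.8 16.4] T [-1.96  0.71 -0.03] w 0.149 j [-0.8   0.85  0.1   1.66  0.6   1.58  2.04]
bend [0.506  0.1364 0.1401] ltip [ 0.493  -0.003   0.1419] stip [0.5055 0.1358 0.0901] ld [-0.092 -0.996  0.013]
scene crop 323 210 x6; pred stip [197.95925926 208.61507082] bend [208.9743009   93.12930261] ltip full [314.274598   197.02908226]
  wide crop 290 185 x3
side crop 237 218 x6; pred stip [201.82821581 213.73373802] bend [196.79674365  86.30438093] ltip full [303.40176411 268.59489805]
  wide crop 204 193 x3
0 [160.62671606  67.55765183] [658.59557065 221.39810703]
8 [144.70981381  75.16392614] [681.85749722 212.74759487]
16 [130.68724084  84.08059052] [702.31165079 202.51073434]
```

View pics/c7v.png

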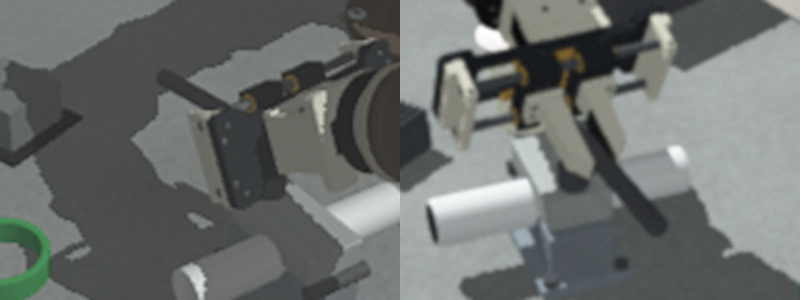

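The key tip, at scene (165,74) and side (656,228), is where the tool predicts, so key and tool turned together. Starting from about 331°, home can be anywhere in 279–259°, so I carry on until the torque climbs.

{"api": "jog_arm", "payload": {"moves": [{"xyz": [0,0.023,-0.0],"twist": [-0.18,0,0.09],"grip": 1},{"xyz": [0,0.047,-0.003],"twist": [-0.36,0,0.18],"grip": 1},{"xyz": [0,0.047,-0.003],"twist": [-0.36,0,0.18],"grip": 1}]}}

```text
clock: 18.38
position: [0.4991, 0.0959, 0.1396]
ee_rot: [1.391, -1.631, 0.856]
force: [-4.4, -4.1, 16.7]
width: 0.15
```

```bash
python3 s.py
```

```text
t 18.38 p [0.4991 0.0959 0.1396] z [-0.149 -0.884 -0.442] y [-0.987  0.162  0.008] F [-4.4 -4.1 16.7] T [-1.91  0.92 -0.08] w 0.15 j [-0.79  0.87  0.11  1.62  0.56  1.61  2.03]
stip-S mm [  0.3  -3.5 -16.4] ld [-0.162 -0.987  0.014] lev 260.7
moment about screw 0.43
```

{"api": "jog_arm", "payload": {"moves": [{"xyz": [0,0.023,-0.0],"twist": [-0.18,0,0.09],"grip": 1},{"xyz": [0,0.047,-0.003],"twist": [-0.36,0,0.18],"grip": 1},{"xyz": [0,0.047,-0.003],"twist": [-0.36,0,0.18],"grip": 1}]}}

```text
clock: 18.75
position: [0.4963, 0.0965, 0.1396]
ee_rot: [1.325, -1.669, 0.816]
force: [-6.4, -5.1, 16.2]
width: 0.146
```

```bash
python3 s.py
```

```text
t 18.75 p [0.4963 0.0965 0.1396] z [-0.211 -0.872 -0.441] y [-0.973  0.231  0.008] F [-6.4 -5.1 16.2] T [-1.98  1.09  0.11] w 0.146 j [-0.77  0.88  0.12  1.58  0.52  1.65  2.03]
stip-S mm [  0.2  -3.5 -16.3] ld [-0.231 -0.973  0.015] lev 256.6
moment about screw 0.8
```

{"api": "jog_arm", "payload": {"moves": [{"xyz": [0,0.023,-0.0],"twist": [-0.18,0,0.09],"grip": 1},{"xyz": [0,0.047,-0.003],"twist": [-0.36,0,0.18],"grip": 1},{"xyz": [0,0.047,-0.003],"twist": [-0.36,0,0.18],"grip": 1}]}}

```text
clock: 19.12
position: [0.4933, 0.0973, 0.1398]
ee_rot: [1.259, -1.705, 0.775]
force: [-6.4, -5.3, 15.0]
width: 0.146
```

```bash
python3 s.py
```

```text
t 19.12 p [0.4933 0.0973 0.1398] z [-0.272 -0.855 -0.441] y [-0.954  0.299  0.008] F [-6.4 -5.3 15. ] T [-1.91  1.32  0.01] w 0.146 j [-0.75  0.9   0.13  1.54  0.48  1.68  2.02]
stip-S mm [ -0.   -3.4 -16.2] ld [-0.299 -0.954  0.015] lev 252.6
moment about screw 0.63
```

No clear stop, and more travel than the joint allows. I'll measure the key's actual azimuth by scoring candidate angles in the images, checking the method on the earlier pair first.

```bash
cat > ang.py <<'E'
from fit import *
from scipy.ndimage import map_coordinates
def score(img,cam,b,lev,z=.1405):
    h=np.array([np.cos(np.radians(lev)),np.sin(np.radians(lev)),0]);g=cv2.cvtColor(img,cv2.COLOR_BGR2GRAY).astype(float)
    U=np.array([proj(cam,[b[0]+t*h[0],b[1]+t*h[1],z]) for t in np.linspace(.085,.132,20)])
    d=U[-1]-U[0];d/=np.linalg.norm(d);n=np.array([-d[1],d[0]])
    f=lambda o:map_coordinates(g,[U[:,1]+n[1]*o,U[:,0]+n[0]*o],order=1)
    return np.mean([f(o).mean() for o in(-1.5,0,1.5)])-np.mean([f(o).mean() for o in(-6,-5,5,6)])
def best(imgs,b):
    L=np.arange(235,345,1.)
    for cam in imgs:
        s=np.array([score(imgs[cam],cam,b,l) for l in L]);i=np.argsort(s)[:5];print(cam,L[i],s[i].round(0))
if __name__=="__main__":
    b=np.array([.506,.138])
    for n in("c7",):best({c:cv2.imread(f"pics/{n}{c}.png") for c in("side","scene")},b)
    I={c:arm.get_image(c) for c in("side","scene")}
    for c in I:cv2.imwrite(f"pics/c8{c}.png",I[c])
    best(I,b)
E
python3 ang.py
```

```text
side [264. 265. 263. 266. 262.] [-61. -57. -54. -47. -39.]Traceback (most recent call last):
  File "ang.py", line 15, in <module>
    for n in("c7",):best({c:cv2.imread(f"pics/{n}{c}.png") for c in("side","scene")},b)
                    ~~~~^^^^^^^^^^^^^^^^^^^^^^^^^^^^^^^^^^^^^^^^^^^^^^^^^^^^^^^^^^^^^^^
  File "ang.py", line 12, in best
    s=np.array([score(imgs[cam],cam,b,l) for l in L]);i=np.argsort(s)[:5];print(cam,L[i],s[i].round(0))
                ~~~~~^^^^^^^^^^^^^^^^^^^
  File "ang.py", line 5, in score
    U=np.array([proj(cam,[b[0]+t*h[0],b[1]+t*h[1],z]) for t in np.linspace(.085,.132,20)])
                ~~~~^^^^^^^^^^^^^^^^^^^^^^^^^^^^^^^^^
  File "h.py", line 16, in proj
    p=arm.camera_params(n);K,T=np.array(p["mtx"]),np.array(p["T"])
ValueError: time passes only in moves, steps and waits
```

```bash
sed -i '3a from functools import lru_cache\n_cp=lru_cache(None)(lambda n:arm.camera_params(n))' h.py; sed -i 's/p=arm.camera_params(\(n\|"wrist"\))/p=_cp(\1)/' h.py; python3 ang.py; python3 s.py
```

```text
side [264. 265. 263. 266. 262.] [-61. -57. -54. -47. -39.]
scene [268. 267. 269. 266. 265.] [-51. -51. -49. -49. -43.]
side [253. 252. 254. 251. 255.] [-71. -68. -59. -50. -34.]
scene [255. 254. 256. 253. 252.] [-49. -49. -47. -46. -38.]
t 19.23 p [0.4933 0.0974 0.1398] z [-0.271 -0.856 -0.441] y [-0.954  0.298  0.008] F [-5.8 -5.2 14.4] T [-1.9   1.19  0.08] w 0.146 j [-0.75  0.9   0.13  1.54  0.48  1.68  2.02]
stip-S mm [ -0.1  -3.4 -16.2] ld [-0.298 -0.954  0.016] lev 252.7
moment about screw 0.63
```

The key really is at 253°. I'll use my last view on a composite to check that it is still seated.

```bash
python3 - <<'E'
from fit import *
a=cv2.imread("pics/c8scene.png");b=cv2.imread("pics/c8side.png");w=arm.get_image("wrist");cv2.imwrite("pics/c8w.png",w)
def c(i,n):
    u=proj(n,[.503,.10,.12]).astype(int);x,y=u[0]-50,u[1]-37;print(n,x,y)
    return cv2.resize(i[y:y+75,x:x+100],(400,300),interpolation=cv2.INTER_CUBIC)
cv2.imwrite("pics/c8v.png",np.vstack([np.hstack([c(a,"scene"),c(b,"side")]),np.hstack([cv2.resize(w,(400,300)),cv2.resize(w[180:420,160:480],(400,300))])]))
E
```

```text
scene 295 188
side 228 212
```

View pics/c8v.png

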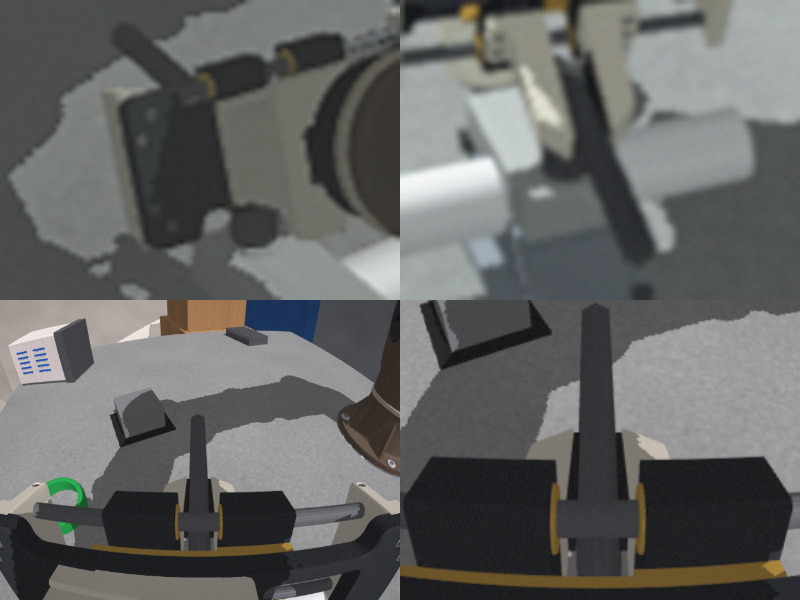

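```bash
python3 - <<'E'
from fit import *
o=arm.observe();p=o["position"];rv=o["ee_rot"];M=R.from_rotvec(rv).as_matrix()
print("tip tri",tri((326.3,198),(288,275.5)))
b,l,s,ld,sd=keypts(Q,p,M);print("pred",b,l,s,"wrist pred",wproj(l,p,rv),"seen 316.5,187")
for g in(60,63,66,69):
    q=[*Q[:2],np.radians(g)];print(g,wproj(keypts(q,p,M)[1],p,rv))
def res(q):
    b,l,s,_,_=keypts(q,p,M)
    return np.r_[proj("scene",l)-(326.3,198),proj("side",l)-(288,275.5),.7*(wproj(l,p,rv)-(316.5,187)),(np.array([-np.sin(q[2]),np.cos(q[2])])@q[:2]- np.array([-np.sin(Q[2]),np.cos(Q[2])])@Q[:2])*1000]
r=least_squares(res,Q);print(r.x,np.degrees(r.x[2]),r.fun.round(1));print([x.round(4) for x in keypts(r.x,p,M)])
E
```

```text
tip tri (array([0.46575422, 0.00695639, 0.13223216]), [np.float64(0.0012452066211285978), np.float64(0.0012452066211285152)])
pred [0.50550895 0.13643981 0.14030463] [0.46380242 0.0028143  0.14249315] [0.50488133 0.13581693 0.09031245] wrist pred [320.34454047 182.07500606] seen 316.5,187
60 [320.39292739 172.93764782]
63 [320.34391203 182.19859937]
66 [320.29862051 191.47635169]
69 [320.25679505 200.76943053]
[-0.0147805  -0.03685804  1.16059297] 66.4970790059212 [-1.4 -2.7 -0.3 -0.1  2.7  1.2  0. ]
[array([0.5051, 0.1351, 0.1428]), array([0.4634, 0.0016, 0.1363]), array([0.5054, 0.1374, 0.0928]), array([-0.2981, -0.9534, -0.0461]), array([ 0.0059,  0.0465, -0.9989])]
```

Last view (12 of 12): the fit puts the bend at about 143–145 mm and the key tilted about 3°, so it sits only 12–13 mm deep. That depth is borderline for step 1. I'll back the screw off about 20°, level the key, seat it fully, then turn home again.

```bash
sed -i 's/^Q=.*/Q=[-.0148,-.0369,np.radians(66.5)]/' fit.py; cat > turn.py <<'E'
from fit import *
import sys
d=float(sys.argv[1]);lift=float(sys.argv[2]) if len(sys.argv)>2 else 0;pit=float(sys.argv[3]) if len(sys.argv)>3 else 0
o=arm.observe();p=o["position"];M=R.from_rotvec(o["ee_rot"]).as_matrix();C=keypts(Q,p,M)[0]
for f in np.arange(.25,1.01,.25):
    r=R.from_rotvec([0,0,d*f],degrees=True).as_matrix()@R.from_rotvec(M[:,1]*pit*f,degrees=True).as_matrix()
    q=C+r@(p-C)+[0,0,lift*f/1000];print((M.T@(q-p)/.06).round(3).tolist(),(R.from_matrix(M.T@r@M).as_rotvec(degrees=True)/10).round(3).tolist())
E
python3 turn.py 20;echo; python3 turn.py 0 0 2.7
```

```text
[-0.001, -0.058, -0.002] [0.449, 0.004, -0.22]
[-0.004, -0.115, -0.009] [0.898, 0.008, -0.441]
[-0.009, -0.171, -0.021] [1.346, 0.012, -0.661]
[-0.016, -0.226, -0.036] [1.795, 0.017, -0.881]

[0.007, 0.0, -0.003] [0.0, 0.067, -0.0]
[0.014, 0.0, -0.006] [0.0, 0.135, -0.0]
[0.022, 0.0, -0.009] [0.0, 0.203, -0.0]
[0.029, -0.0, -0.012] [-0.0, 0.27, 0.0]
```

{"api": "jog_arm", "payload": {"moves": [{"xyz": [0,-0.058,-0.002],"twist": [0.45,0,-0.22],"grip": 1},{"xyz": [-0.004,-0.115,-0.009],"twist": [0.9,0,-0.44],"grip": 1},{"xyz": [-0.009,-0.171,-0.021],"twist": [1.35,0,-0.66],"grip": 1},{"xyz": [-0.016,-0.226,-0.036],"twist": [1.8,0,-0.88],"grip": 1},{"xyz": [-0.016,-0.226,-0.036],"twist": [1.8,0,-0.88],"grip": 1}]}}

```text
clock: 19.9
position: [0.5076, 0.0957, 0.1396]
ee_rot: [1.585, -1.504, 0.979]
force: [-0.8, -4.1, 10.5]
width: 0.149
```

```bash
python3 s.py
```

```text
t 19.9 p [0.5076 0.0957 0.1396] z [ 0.043 -0.895 -0.444] y [-0.999 -0.05   0.004] F [-0.8 -4.1 10.5] T [-1.2   0.15 -0.11] w 0.149 j [-0.84  0.82  0.08  1.74  0.69  1.5   2.03]
stip-S mm [  0.3  -1.4 -13.7] ld [ 0.05  -0.998 -0.05 ] lev 272.8
moment about screw 0.03
```

{"api": "jog_arm", "payload": {"moves": [{"xyz": [0.014,0.015,-0.006],"twist": [-0.11,0.13,0.05],"grip": 1},{"xyz": [0.029,0.03,-0.012],"twist": [-0.22,0.27,0.1],"grip": 1},{"xyz": [0.029,0.03,-0.012],"twist": [-0.22,0.27,0.1],"grip": 1}]}}

```text
clock: 20.27
position: [0.5061, 0.097, 0.1411]
ee_rot: [1.514, -1.501, 0.983]
force: [-3.7, 1.6, 16.1]
width: 0.145
```

```bash
python3 s.py
```

```text
t 20.27 p [0.5061 0.097  0.1411] z [ 0.004 -0.915 -0.403] y [-1.    -0.006  0.004] F [-3.7  1.6 16.1] T [-1.04  0.59 -0.54] w 0.145 j [-0.84  0.85  0.1   1.7   0.67  1.55  2.03]
stip-S mm [  0.6  -2.2 -14.1] ld [ 0.006 -1.    -0.004] lev 270.3
moment about screw -0.01
```

```bash
cat > a2.py <<'E'
from ang import *
I={c:arm.get_image(c) for c in("side","scene")}
for z in(.137,.1405):best2=best(I,np.array([.506,.137]))
E
sed -i 's/for n in("c7",)/for n in()/' ang.py; python3 a2.py
```

```text
side [271. 270. 272. 269. 273.] [-65. -65. -57. -55. -43.]
scene [270. 269. 271. 272. 268.] [-34. -34. -34. -32. -31.]
side [271. 270. 272. 269. 273.] [-65. -65. -57. -55. -43.]
scene [270. 269. 271. 272. 268.] [-34. -34. -34. -32. -31.]
```

Both cameras have the key at about 270.5°, matching the tool. Pressing down now that the key is level and unloaded.

{"api": "jog_arm", "payload": {"moves": [{"xyz": [-0.015,0.0,0.007],"twist": [0,0,0],"grip": 1},{"xyz": [-0.03,-0.01,0.013],"twist": [0.07,0,-0.03],"grip": 1},{"xyz": [-0.03,0.01,0.013],"twist": [-0.07,0,0.03],"grip": 1},{"xyz": [-0.03,0,0.013],"twist": [0,0,0],"grip": 1}]}}

```text
clock: 20.88
position: [0.5063, 0.0962, 0.1402]
ee_rot: [1.512, -1.501, 0.984]
force: [-2.9, -0.5, 20.5]
width: 0.154
```

```bash
python3 s.py; python3 - <<'E'
from ang import *
# height of the far long arm: score over z with best lev, both cams
I={c:arm.get_image(c) for c in("side","scene")}
for cam in I:
    for z in np.arange(.128,.150,.003):
        s=[score(I[cam],cam,np.array([.506,.137]),l,z) for l in np.arange(262,280)];print(cam,round(z,3),262+int(np.argmin(s)),round(min(s),0))
E
```

```text
t 20.88 p [0.5063 0.0962 0.1402] z [ 0.003 -0.916 -0.402] y [-1.    -0.005  0.003] F [-2.9 -0.5 20.5] T [-2.04  0.55 -0.52] w 0.154 j [-0.84  0.85  0.1   1.7   0.67  1.55  2.03]
stip-S mm [  1.   -3.1 -15. ] ld [ 0.005 -1.    -0.003] lev 270.3
moment about screw -0.11
side 0.128 275 -52.0
side 0.131 274 -59.0
side 0.134 273 -62.0
side 0.137 271 -65.0
side 0.14 270 -68.0
side 0.143 269 -72.0
side 0.146 268 -74.0
side 0.149 266 -77.0
scene 0.128 263 -49.0
scene 0.131 264 -45.0
scene 0.134 266 -41.0
scene 0.137 268 -37.0
scene 0.14 271 -33.0
scene 0.143 274 -30.0
scene 0.146 276 -26.0
scene 0.149 278 -23.0
```

Both views agree on a level long arm at about 139.5 mm, which means fully seated. Turning clockwise to the stop.

```bash
python3 turn.py -18 0.5
```

```text
[0.001, 0.052, -0.003] [-0.412, -0.002, 0.181]
[0.0, 0.104, -0.009] [-0.824, -0.003, 0.361]
[-0.002, 0.155, -0.019] [-1.236, -0.005, 0.542]
[-0.006, 0.205, -0.033] [-1.649, -0.006, 0.723]
```

{"api": "jog_arm", "payload": {"moves": [{"xyz": [0.001,0.052,-0.003],"twist": [-0.41,0,0.18],"grip": 1},{"xyz": [0,0.104,-0.009],"twist": [-0.82,0,0.36],"grip": 1},{"xyz": [-0.002,0.155,-0.019],"twist": [-1.24,0,0.54],"grip": 1},{"xyz": [-0.006,0.205,-0.033],"twist": [-1.65,0,0.72],"grip": 1},{"xyz": [-0.006,0.205,-0.033],"twist": [-1.65,0,0.72],"grip": 1}]}}

```text
clock: 21.6
position: [0.4933, 0.098, 0.1405]
ee_rot: [1.225, -1.673, 0.794]
force: [-5.4, -0.5, 18.7]
width: 0.149
```

```bash
python3 s.py;python3 turn.py -6
```

```text
t 21.6 p [0.4933 0.098  0.1405] z [-0.283 -0.872 -0.399] y [-0.952  0.306  0.007] F [-5.4 -0.5 18.7] T [-1.98  1.34 -0.32] w 0.149 j [-0.76  0.92  0.14  1.52  0.48  1.72  2.02]
stip-S mm [  0.2  -3.2 -14.8] ld [-0.306 -0.952 -0.001] lev 252.2
moment about screw 0.4
[-0.0, 0.017, -0.0] [-0.138, -0.001, 0.06]
[-0.001, 0.035, -0.001] [-0.275, -0.002, 0.12]
[-0.001, 0.052, -0.002] [-0.413, -0.003, 0.18]
[-0.002, 0.069, -0.003] [-0.55, -0.004, 0.24]
```

{"api": "jog_arm", "payload": {"moves": [{"xyz": [0,0.017,0],"twist": [-0.14,0,0.06],"grip": 1},{"xyz": [-0.001,0.035,-0.001],"twist": [-0.275,0,0.12],"grip": 1},{"xyz": [-0.001,0.052,-0.002],"twist": [-0.41,0,0.18],"grip": 1},{"xyz": [-0.002,0.069,-0.003],"twist": [-0.55,0,0.24],"grip": 1}]}}

```text
clock: 22.1
position: [0.4892, 0.0996, 0.1406]
ee_rot: [1.129, -1.72, 0.732]
force: [-5.9, -1.9, 18.6]
width: 0.147
```

```bash
python3 s.py;python3 a2.py | head -2; python3 turn.py -6
```

```text
t 22.1 p [0.4892 0.0996 0.1406] z [-0.372 -0.839 -0.398] y [-0.916  0.402  0.007] F [-5.9 -1.9 18.6] T [-1.97  1.4   0.09] w 0.147 j [-0.73  0.95  0.16  1.47  0.41  1.77  2.01]
stip-S mm [ -0.2  -3.1 -14.7] ld [-0.402 -0.916  0.001] lev 246.3
moment about screw 0.76
side [311. 247. 312. 246. 310.] [-47. -47. -46. -45. -45.]
scene [246. 247. 248. 245. 249.] [-47. -47. -44. -44. -37.]
[-0.0, 0.017, -0.0] [-0.138, -0.001, 0.06]
[-0.001, 0.035, -0.001] [-0.275, -0.002, 0.12]
[-0.001, 0.052, -0.002] [-0.413, -0.003, 0.179]
[-0.002, 0.069, -0.003] [-0.55, -0.004, 0.239]
```

The key keeps turning past any possible stop, so I need to know whether the short arm is really in the socket. No views are left, so I'll print small grey-level patches as text.

```bash
python3 - <<'E'
from fit import *
for cam in("scene","side"):
    g=cv2.cvtColor(arm.get_image(cam),cv2.COLOR_BGR2GRAY)
    u=proj(cam,[.505,.138,.1065]);b=proj(cam,[.505,.137,.1405]);print(cam,"mouth",u.round(1),"bend",b.round(1))
    x,y=int(u[0])-20,int(u[1])-32
    print("x0",x)
    for r in range(y,y+46,1):print(r," ".join("%2d"%(v//4) for v in g[r,x:x+40:1]))
E
```

```text
scene mouth [357.5 238.9] bend [358.4 225.3]
x0 337
206 24 16 13 14 14 14 12 13 14 12 11 11 11 11 11 11 11 11 11 11 11 11 11 11 14 15 15 14 15 15 16 18 14 10 11 11 11 11 10 10
207 31 24 16 13 13 14 14 17 19 17 12 11 11 11 11 11 11 11 11 11 11 11 11 11 14 14 14 14 14 14 17 18 14 10 10 10 10 11 14 17
208 32 31 25 16 13 14 15 16 17 18 14 11 11 11 11 11 11 11 11 11 11 11 11 11 16 21 22 27 21 13 15 14 12 13 15 19 22 22 23 24
209 27 27 22 15 14 15 15 15 16 21 17 10 11 11 11 11 11 11 11 11 11 11 10 10 19 24 20 19 18 15 17 21 22 23 23 25 26 27 27 28
210 18 18 16 15 15 15 15 15 15 20 17 11 11 11 11 11 11 11 11 11 11 10 11 14 17 21 21 21 22 23 24 26 27 27 27 27 27 28 24 20
211 14 15 15 15 15 15 15 15 14 19 17 12 11 11 11 10 10 11 10 10 13 20 22 22 23 24 25 26 27 27 27 27 27 27 27 27 28 25 17 10
212 14 15 14 13 13 17 19 15 16 18 15 11 11 10 10 10 11 14 15 17 21 25 26 27 27 27 27 27 27 27 27 27 27 27 27 28 24 17 10  9
213 15 20 21 22 21 19 19 15 13 13 11 10 12 14 15 19 22 23 23 24 25 26 26 27 27 27 27 27 27 27 27 27 27 27 28 24 17 10  9  9
214 14 20 20 18 16 14 13 12 12 14 17 20 23 23 24 25 27 2
[... 9710 characters left out ...]
23 18 14 12 12 12 12 13 17 21 21 17 12 11 11 12 16 22 25 25 26 32 36 38 38 39 38
255 59 59 58 48 32 25 24 25 25 24 25 25 24 24 22 19 16 13 12 12 12 15 20 20 15 12 10 11 11 15 21 24 25 25 28 33 37 38 39 38
256 57 58 57 49 36 25 24 25 25 25 25 24 24 25 30 32 29 23 16 13 13 15 19 22 18 13 11 11 11 13 19 24 25 26 26 30 35 38 38 38
257 52 53 51 45 34 25 24 25 25 25 25 25 25 27 35 42 41 35 27 20 18 18 21 23 20 15 12 11 11 12 18 23 25 26 26 29 34 38 38 38
258 42 44 43 39 32 25 24 24 25 25 25 25 25 26 32 40 43 41 35 28 24 23 22 23 20 15 11 11 11 12 16 23 25 26 26 28 34 37 37 37
259 37 38 38 37 32 26 24 24 24 25 25 25 25 25 27 34 39 39 35 30 27 25 23 21 18 13 11 11 11 11 15 22 25 26 26 28 33 37 37 36
```

The text patches don't settle it. As a physical test I'll turn back counter-clockwise: if the hex is engaged, the moment must go to about -0.6 N m once the slack is used up.

```bash
python3 turn.py 14 0.5
```

```text
[0.002, -0.04, -0.002] [0.321, 0.003, -0.139]
[0.002, -0.081, -0.006] [0.642, 0.005, -0.279]
[0.002, -0.121, -0.013] [0.963, 0.008, -0.418]
[0.001, -0.16, -0.022] [1.284, 0.01, -0.558]
```

{"api": "jog_arm", "payload": {"moves": [{"xyz": [0.002,-0.04,-0.002],"twist": [0.32,0,-0.14],"grip": 1},{"xyz": [0.002,-0.081,-0.006],"twist": [0.64,0,-0.28],"grip": 1},{"xyz": [0.002,-0.121,-0.013],"twist": [0.96,0,-0.42],"grip": 1},{"xyz": [0.001,-0.16,-0.022],"twist": [1.28,0,-0.56],"grip": 1}]}}

```text
clock: 22.8
position: [0.4985, 0.097, 0.1406]
ee_rot: [1.357, -1.6, 0.88]
force: [-4.7, -1.3, 14.2]
width: 0.145
```

```bash
python3 s.py
```

```text
t 22.8 p [0.4985 0.097  0.1406] z [-0.156 -0.903 -0.401] y [-0.986  0.168  0.006] F [-4.7 -1.3 14.2] T [-1.28  0.77 -1.29] w 0.145 j [-0.8   0.89  0.12  1.6   0.56  1.64  2.03]
stip-S mm [ -0.1  -2.9 -14.7] ld [-0.168 -0.986 -0.003] lev 260.3
moment about screw -0.66
```

{"api": "jog_arm", "payload": {"moves": [{"xyz": [0.002,-0.04,-0.002],"twist": [0.32,0,-0.14],"grip": 1},{"xyz": [0.002,-0.081,-0.006],"twist": [0.64,0,-0.28],"grip": 1},{"xyz": [0.002,-0.121,-0.013],"twist": [0.96,0,-0.42],"grip": 1},{"xyz": [0.001,-0.16,-0.022],"twist": [1.28,0,-0.56],"grip": 1}]}}

```text
clock: 23.3
position: [0.5087, 0.0966, 0.1405]
ee_rot: [1.577, -1.457, 1.023]
force: [-2.2, -0.8, 11.4]
width: 0.149
```

```bash
python3 s.py; python3 a2.py|head -2
```

```text
t 23.3 p [0.5087 0.0966 0.1405] z [ 0.068 -0.912 -0.404] y [-0.997 -0.076  0.004] F [-2.2 -0.8 11.4] T [-0.76  0.33 -0.98] w 0.149 j [-0.86  0.84  0.09  1.75  0.72  1.51  2.03]
stip-S mm [  0.5  -2.7 -14.6] ld [ 0.076 -0.997 -0.005] lev 274.3
moment about screw -0.66
side [273. 274. 272. 275. 271.] [-59. -55. -52. -44. -38.]
scene [276. 277. 275. 278. 274.] [-26. -26. -24. -23. -22.]
```

Now the moment is a clear -0.66 N m, so the hex is engaged and driving the screw (the first sweep may not have been). Turning clockwise again and continuing until a real stop shows.

{"api": "jog_arm", "payload": {"moves": [{"xyz": [0,0.053,-0.003],"twist": [-0.43,0,0.19],"grip": 1},{"xyz": [-0.001,0.106,-0.009],"twist": [-0.86,0,0.38],"grip": 1},{"xyz": [-0.002,0.158,-0.02],"twist": [-1.28,0,0.56],"grip": 1},{"xyz": [-0.006,0.21,-0.034],"twist": [-1.7,0,0.745],"grip": 1}]}}

```text
clock: 23.9
position: [0.4957, 0.0978, 0.1408]
ee_rot: [1.281, -1.644, 0.83]
force: [-4.3, -4.8, 8.3]
width: 0.146
```

{"api": "jog_arm", "payload": {"moves": [{"xyz": [0,0.04,-0.002],"twist": [-0.32,0,0.14],"grip": 1},{"xyz": [0,0.081,-0.006],"twist": [-0.64,0,0.28],"grip": 1},{"xyz": [-0.001,0.121,-0.012],"twist": [-0.96,0,0.42],"grip": 1},{"xyz": [-0.004,0.16,-0.02],"twist": [-1.28,0,0.56],"grip": 1}]}}

```text
clock: 24.4
position: [0.4862, 0.1013, 0.141]
ee_rot: [1.054, -1.755, 0.68]
force: [-5.9, -5.1, 6.9]
width: 0.145
```

```bash
python3 s.py; python3 turn.py -12
```

```text
t 24.4 p [0.4862 0.1013 0.141 ] z [-0.438 -0.805 -0.399] y [-0.88   0.475  0.008] F [-5.9 -5.1  6.9] T [-0.77  0.85  0.33] w 0.145 j [-0.71  0.96  0.17  1.43  0.36  1.81  2.  ]
stip-S mm [ -0.3  -2.7 -14.3] ld [-0.475 -0.88  -0.   ] lev 241.7
moment about screw 0.73
[-0.001, 0.035, -0.001] [-0.275, -0.003, 0.12]
[-0.002, 0.069, -0.003] [-0.55, -0.005, 0.239]
[-0.004, 0.104, -0.007] [-0.825, -0.008, 0.359]
[-0.007, 0.138, -0.013] [-1.1, -0.01, 0.479]
```

{"api": "jog_arm", "payload": {"moves": [{"xyz": [-0.001,0.035,-0.001],"twist": [-0.275,0,0.12],"grip": 1},{"xyz": [-0.003,0.069,-0.002],"twist": [-0.55,0,0.24],"grip": 1},{"xyz": [-0.005,0.104,-0.006],"twist": [-0.825,0,0.36],"grip": 1},{"xyz": [-0.01,0.138,-0.011],"twist": [-1.1,0,0.48],"grip": 1}]}}

```text
clock: 24.9
position: [0.4787, 0.1061, 0.1412]
ee_rot: [0.853, -1.831, 0.549]
force: [-8.6, -4.3, 10.1]
width: 0.142
```

```bash
python3 s.py; python3 a2.py|head -2;python3 turn.py -12
```

```text
t 24.9 p [0.4787 0.1061 0.1412] z [-0.598 -0.697 -0.396] y [-0.762  0.648  0.009] F [-8.6 -4.3 10.1] T [-0.9   1.47 -0.31] w 0.142 j [-0.65  1.    0.21  1.35  0.23  1.9   1.95]
stip-S mm [ -1.   -2.6 -14.3] ld [-0.648 -0.762  0.003] lev 229.6
moment about screw 0.22
side [251. 250. 252. 249. 253.] [-25. -23. -20. -16. -10.]
scene [272. 273. 271. 274. 325.] [-10. -10. -10.  -9.  -9.]
[-0.001, 0.035, -0.001] [-0.275, -0.003, 0.119]
[-0.002, 0.069, -0.003] [-0.551, -0.006, 0.238]
[-0.004, 0.104, -0.007] [-0.826, -0.009, 0.357]
[-0.007, 0.138, -0.013] [-1.102, -0.012, 0.476]
```

{"api": "jog_arm", "payload": {"moves": [{"xyz": [-0.001,0.035,-0.001],"twist": [-0.275,0,0.12],"grip": 1},{"xyz": [-0.003,0.069,-0.002],"twist": [-0.55,0,0.24],"grip": 1},{"xyz": [-0.005,0.104,-0.006],"twist": [-0.825,0,0.36],"grip": 1},{"xyz": [-0.008,0.138,-0.012],"twist": [-1.1,0,0.48],"grip": 1}]}}

```text
clock: 25.5
position: [0.4727, 0.1126, 0.1412]
ee_rot: [0.651, -1.89, 0.416]
force: [-10.7, -3.8, 12.0]
width: 0.149
```

```bash
sed -i 's/np.arange(235,345,1.)/np.arange(195,300,1.)/' ang.py; python3 s.py; python3 a2.py|head -2;python3 turn.py -6
```

```text
t 25.5 p [0.4727 0.1126 0.1412] z [-0.731 -0.558 -0.394] y [-0.61   0.792  0.01 ] F [-10.7  -3.8  12. ] T [-0.73  1.76 -0.45] w 0.149 j [-0.6   1.03  0.26  1.28  0.09  1.97  1.89]
stip-S mm [ -1.4  -2.2 -14.3] ld [-0.792 -0.61   0.006] lev 217.6
moment about screw 0.04
side [217. 218. 216. 219. 215.] [-107.  -99.  -97.  -77.  -73.]
scene [269. 268. 270. 271. 267.] [-11. -11. -11. -10. -10.]
[-0.0, 0.017, -0.0] [-0.138, -0.002, 0.059]
[-0.001, 0.035, -0.001] [-0.276, -0.003, 0.118]
[-0.001, 0.052, -0.002] [-0.414, -0.005, 0.177]
[-0.002, 0.069, -0.003] [-0.551, -0.006, 0.236]
```

{"api": "jog_arm", "payload": {"moves": [{"xyz": [0.004,0.017,0.008],"twist": [-0.14,0,0.06],"grip": 1},{"xyz": [0.007,0.035,0.014],"twist": [-0.275,0,0.12],"grip": 1},{"xyz": [0.007,0.052,0.013],"twist": [-0.41,0,0.18],"grip": 1},{"xyz": [0.006,0.069,0.012],"twist": [-0.55,0,0.235],"grip": 1}]}}

```text
clock: 26.1
position: [0.4699, 0.1158, 0.1412]
ee_rot: [0.551, -1.915, 0.348]
force: [-7.5, -1.6, 11.0]
width: 0.145
```

```bash
python3 s.py; python3 a2.py|head -1;python3 turn.py -8
```

```text
t 26.1 p [0.4699 0.1158 0.1412] z [-0.784 -0.479 -0.394] y [-0.526  0.851  0.011] F [-7.5 -1.6 11. ] T [-0.44  1.58 -0.39] w 0.145 j [-0.59  1.05  0.32  1.27 -0.    2.    1.88]
stip-S mm [ -1.8  -2.1 -14.4] ld [-0.851 -0.526  0.005] lev 211.7
moment about screw -0.02
side [211. 212. 210. 213. 209.] [-122. -115. -110.  -90.  -83.]
[-0.0, 0.023, -0.0] [-0.184, -0.002, 0.079]
[-0.001, 0.046, -0.001] [-0.368, -0.004, 0.158]
[-0.002, 0.069, -0.003] [-0.551, -0.006, 0.237]
[-0.003, 0.092, -0.006] [-0.735, -0.009, 0.315]
```

Key at 211° and joint 6 at its limit. If engaged, the socket corner should now be near 216°, which is the home angle expected from the clamp. I'll ratchet: lift out, go back 65°, reseat and feel for the stop.

{"api": "jog_arm", "payload": {"moves": [{"xyz": [0.05,-0.02,-0.02],"twist": [0.16,0,-0.07],"grip": 1},{"xyz": [0.15,-0.02,-0.065],"twist": [0.16,0,-0.07],"grip": 1},{"xyz": [0.3,-0.02,-0.13],"twist": [0.16,0,-0.07],"grip": 1},{"xyz": [0.46,-0.02,-0.197],"twist": [0.16,0,-0.07],"grip": 1},{"xyz": [0.46,-0.02,-0.197],"twist": [0.16,0,-0.07],"grip": 1}]}}

```text
clock: 26.82
position: [0.4708, 0.1141, 0.1684]
ee_rot: [0.585, -1.916, 0.373]
force: [-0.7, -0.6, -2.3]
width: 0.148
```

```bash
python3 s.py; python3 - <<'E'
from fit import *
S2=S+[.0005,-.0025,0]
plan([over(245,.016,S2),over(275,.016,S2),over(275,.001,S2),over(275,-.004,S2)])
E
```

```text
t 26.82 p [0.4708 0.1141 0.1684] z [-0.763 -0.506 -0.402] y [-0.555  0.832  0.006] F [-0.7 -0.6 -2.3] T [ 0.98 -1.21 -0.01] w 0.148 j [-0.75  1.07  0.64  1.29 -0.08  2.    2.11]
stip-S mm [-1.2 -2.7 13.2] ld [-0.832 -0.555 -0.003] lev 213.7
moment about screw -0.02
xyz [-0.0, -0.35, -0.13] twist [2.88, 0.03, -1.22] rows>= 2.9
xyz [-0.04, -0.33, -0.08] twist [2.75, -0.0, -1.2] rows>= 2.8
xyz [-0.23, -0.01, 0.1] twist [0.0, 0.0, 0.0] rows>= 0.2
xyz [-0.07, 0.0, 0.03] twist [0.0, 0.0, 0.0] rows>= 0.1
```

{"api": "jog_arm", "payload": {"moves": [{"xyz": [0,-0.35,-0.13],"twist": [2.88,0.03,-1.22],"grip": 1},{"xyz": [0,-0.35,-0.13],"twist": [2.88,0.03,-1.22],"grip": 1},{"xyz": [0,-0.35,-0.13],"twist": [2.88,0.03,-1.22],"grip": 1},{"xyz": [0,-0.35,-0.13],"twist": [2.88,0.03,-1.22],"grip": 1}]}}

```text
clock: 27.32
position: [0.4869, 0.1034, 0.1698]
ee_rot: [1.114, -1.731, 0.72]
force: [-1.1, -0.2, -2.4]
width: 0.146
```

{"api": "jog_arm", "payload": {"moves": [{"xyz": [-0.04,-0.33,-0.08],"twist": [2.75,0,-1.2],"grip": 1},{"xyz": [-0.04,-0.33,-0.08],"twist": [2.75,0,-1.2],"grip": 1},{"xyz": [-0.04,-0.33,-0.08],"twist": [2.75,0,-1.2],"grip": 1},{"xyz": [-0.04,-0.33,-0.08],"twist": [2.75,0,-1.2],"grip": 1},{"xyz": [-0.04,-0.33,-0.08],"twist": [2.75,0,-1.2],"grip": 1}]}}

```text
clock: 27.95
position: [0.5094, 0.0959, 0.1712]
ee_rot: [1.579, -1.455, 1.031]
force: [-0.4, 0.0, -2.8]
width: 0.148
```

{"api": "jog_arm", "payload": {"moves": [{"xyz": [-0.12,-0.005,0.05],"twist": [0,0,0],"grip": 1},{"xyz": [-0.23,-0.01,0.1],"twist": [0,0,0],"grip": 1},{"xyz": [-0.27,-0.01,0.117],"twist": [0,0,0],"grip": 1},{"xyz": [-0.3,-0.01,0.13],"twist": [0,0,0],"grip": 1},{"xyz": [-0.3,-0.01,0.13],"twist": [0,0,0],"grip": 1}]}}

```text
clock: 28.58
position: [0.5094, 0.0969, 0.1513]
ee_rot: [1.584, -1.45, 1.033]
force: [0.1, 0.1, -2.5]
width: 0.142
```

```bash
python3 s.py; python3 turn.py 0 -4
```

```text
t 28.57 p [0.5094 0.0969 0.1513] z [ 0.079 -0.912 -0.402] y [-0.996 -0.087  0.002] F [ 0.1  0.1 -2.5] T [1.54 0.24 0.05] w 0.142 j [-1.13  0.88  0.51  1.78  0.53  1.34  2.25]
stip-S mm [ 0.8 -2.6 -3.9] ld [ 0.087 -0.996 -0.003] lev 275.0
moment about screw 0.02
[-0.015, -0.0, 0.007] [0.0, 0.0, 0.0]
[-0.031, -0.0, 0.013] [0.0, 0.0, 0.0]
[-0.046, -0.0, 0.02] [0.0, 0.0, 0.0]
[-0.061, -0.0, 0.027] [0.0, 0.0, 0.0]
```

Tip 4 mm below the nominal mouth with no contact force. Going on down.

{"api": "jog_arm", "payload": {"moves": [{"xyz": [-0.031,0,0.013],"twist": [0,0,0],"grip": 1},{"xyz": [-0.061,0,0.027],"twist": [0,0,0],"grip": 1},{"xyz": [-0.061,0,0.027],"twist": [0,0,0],"grip": 1}]}}

```text
clock: 28.95
position: [0.5093, 0.0969, 0.1473]
ee_rot: [1.584, -1.45, 1.033]
force: [-0.4, -0.1, -3.3]
width: 0.143
```

```bash
python3 s.py
```

```text
t 28.95 p [0.5093 0.0969 0.1473] z [ 0.079 -0.912 -0.402] y [-0.996 -0.087  0.002] F [-0.4 -0.1 -3.3] T [ 1.57  0.27 -0.  ] w 0.143 j [-1.13  0.89  0.51  1.78  0.53  1.33  2.24]
stip-S mm [ 0.8 -2.6 -8. ] ld [ 0.087 -0.996 -0.003] lev 275.0
moment about screw 0.06
```

{"api": "jog_arm", "payload": {"moves": [{"xyz": [-0.031,0,0.013],"twist": [0,0,0],"grip": 1},{"xyz": [-0.061,0,0.027],"twist": [0,0,0],"grip": 1},{"xyz": [-0.061,0,0.027],"twist": [0,0,0],"grip": 1}]}}

```text
clock: 29.32
position: [0.5093, 0.0969, 0.1432]
ee_rot: [1.584, -1.45, 1.033]
force: [0.6, -0.4, -2.4]
width: 0.145
```

```bash
python3 s.py; python3 turn.py -10
```

```text
t 29.32 p [0.5093 0.0969 0.1432] z [ 0.079 -0.912 -0.402] y [-0.996 -0.087  0.002] F [ 0.6 -0.4 -2.4] T [ 1.6   0.24 -0.03] w 0.145 j [-1.13  0.89  0.51  1.78  0.53  1.32  2.24]
stip-S mm [  0.7  -2.6 -12. ] ld [ 0.087 -0.996 -0.003] lev 275.0
moment about screw -0.1
[-0.0, 0.029, -0.001] [-0.229, -0.001, 0.1]
[-0.001, 0.058, -0.002] [-0.458, -0.001, 0.201]
[-0.002, 0.086, -0.005] [-0.687, -0.002, 0.301]
[-0.004, 0.115, -0.009] [-0.916, -0.002, 0.402]
```

It slid 12 mm in without force, so the socket corner is at about 275°, the expected home angle. Seating fully, then turning clockwise 10° to feel the stop.

{"api": "jog_arm", "payload": {"moves": [{"xyz": [-0.025,0,0.011],"twist": [0,0,0],"grip": 1},{"xyz": [-0.053,0,0.024],"twist": [0,0,0],"grip": 1},{"xyz": [-0.053,0,0.024],"twist": [0,0,0],"grip": 1}]}}

```text
clock: 29.7
position: [0.5095, 0.0966, 0.1408]
ee_rot: [1.582, -1.45, 1.034]
force: [-1.2, 0.7, 5.8]
width: 0.148
```

```bash
python3 s.py
```

```text
t 29.7 p [0.5095 0.0966 0.1408] z [ 0.079 -0.913 -0.4  ] y [-0.996 -0.086  0.001] F [-1.2  0.7  5.8] T [ 0.64  0.35 -0.19] w 0.148 j [-1.13  0.9   0.51  1.78  0.53  1.32  2.24]
stip-S mm [  1.   -2.9 -14.4] ld [ 0.086 -0.996 -0.002] lev 274.9
moment about screw -0.02
```

{"api": "jog_arm", "payload": {"moves": [{"xyz": [0,0.029,-0.001],"twist": [-0.23,0,0.1],"grip": 1},{"xyz": [-0.001,0.058,-0.002],"twist": [-0.46,0,0.2],"grip": 1},{"xyz": [-0.002,0.086,-0.005],"twist": [-0.69,0,0.3],"grip": 1},{"xyz": [-0.004,0.115,-0.009],"twist": [-0.92,0,0.4],"grip": 1}]}}

```text
clock: 30.2
position: [0.5023, 0.0966, 0.1409]
ee_rot: [1.425, -1.558, 0.93]
force: [-2.6, 0.9, 6.7]
width: 0.148
```

```bash
python3 s.py; python3 a2.py|head -2; python3 turn.py -8
```

```text
t 30.2 p [0.5023 0.0966 0.1409] z [-0.084 -0.913 -0.4  ] y [-0.996  0.09   0.002] F [-2.6  0.9  6.7] T [0.2  0.43 0.01] w 0.148 j [-1.07  0.94  0.52  1.67  0.42  1.45  2.25]
stip-S mm [  0.8  -2.9 -14.4] ld [-0.09  -0.996 -0.001] lev 264.8
moment about screw 0.39
side [268. 267. 269. 266. 209.] [-25. -25. -23. -22. -21.]
scene [199. 198. 200. 197. 201.] [-44. -43. -41. -38. -34.]
[-0.0, 0.023, -0.0] [-0.183, -0.0, 0.08]
[-0.001, 0.046, -0.001] [-0.367, -0.001, 0.16]
[-0.002, 0.069, -0.003] [-0.55, -0.001, 0.24]
[-0.003, 0.092, -0.006] [-0.733, -0.002, 0.32]
```

{"api": "jog_arm", "payload": {"moves": [{"xyz": [0,0.029,-0.001],"twist": [-0.23,0,0.1],"grip": 1},{"xyz": [-0.001,0.058,-0.002],"twist": [-0.46,0,0.2],"grip": 1},{"xyz": [-0.002,0.086,-0.005],"twist": [-0.69,0,0.3],"grip": 1},{"xyz": [-0.004,0.115,-0.009],"twist": [-0.92,0,0.4],"grip": 1}]}}

```text
clock: 30.8
position: [0.4953, 0.0977, 0.1409]
ee_rot: [1.265, -1.652, 0.826]
force: [-3.1, -0.0, 7.9]
width: 0.144
```

```bash
python3 s.py
```

```text
t 30.8 p [0.4953 0.0977 0.1409] z [-0.242 -0.884 -0.399] y [-0.965  0.262  0.003] F [-3.1 -0.   7.9] T [0.08 0.47 0.32] w 0.144 j [-1.    0.98  0.53  1.57  0.32  1.57  2.25]
stip-S mm [  0.6  -3.1 -14.4] ld [-0.262 -0.965 -0.   ] lev 254.8
moment about screw 0.74
```

{"api": "jog_arm", "payload": {"moves": [{"xyz": [0,0.029,-0.001],"twist": [-0.23,0,0.1],"grip": 1},{"xyz": [-0.001,0.058,-0.002],"twist": [-0.46,0,0.2],"grip": 1},{"xyz": [-0.002,0.086,-0.005],"twist": [-0.69,0,0.3],"grip": 1},{"xyz": [-0.002,0.086,-0.005],"twist": [-0.69,0,0.3],"grip": 1}]}}

```text
clock: 31.3
position: [0.4899, 0.0994, 0.1409]
ee_rot: [1.142, -1.715, 0.744]
force: [-4.4, 1.6, 9.1]
width: 0.145
```

```bash
python3 s.py; python3 a2.py|head -2
```

```text
t 31.3 p [0.4899 0.0994 0.1409] z [-0.357 -0.845 -0.398] y [-0.922  0.388  0.004] F [-4.4  1.6  9.1] T [ 0.16  0.75 -0.65] w 0.145 j [-0.96  1.01  0.55  1.5   0.24  1.66  2.24]
stip-S mm [  0.1  -3.1 -14.4] ld [-0.388 -0.922  0.   ] lev 247.2
moment about screw 0.03
side [248. 247. 249. 246. 250.] [-50. -47. -47. -39. -39.]
scene [199. 200. 198. 197. 201.] [-22. -21. -21. -19. -18.]
```

The pattern (moment rising to 0.74, then zero near 30° past the corner, key following throughout) looks like the hex being forced round against the stop. I'll lift out and re-test the corner angle at 275°.

{"api": "jog_arm", "payload": {"moves": [{"xyz": [0.1,0,-0.044],"twist": [0,0,0],"grip": 1},{"xyz": [0.2,0,-0.088],"twist": [0,0,0],"grip": 1},{"xyz": [0.32,0,-0.14],"twist": [0,0,0],"grip": 1},{"xyz": [0.43,0,-0.187],"twist": [0,0,0],"grip": 1},{"xyz": [0.43,0,-0.187],"twist": [0,0,0],"grip": 1}]}}

```text
clock: 32.02
position: [0.4917, 0.1065, 0.1581]
ee_rot: [1.169, -1.723, 0.735]
force: [5.0, 11.7, -51.9]
width: 0.14
```

{"api": "jog_arm", "payload": {"moves": [{"xyz": [-0.035,-0.307,-0.068],"twist": [2.55,0,-1.11],"grip": 1},{"xyz": [-0.035,-0.307,-0.068],"twist": [2.55,0,-1.11],"grip": 1},{"xyz": [-0.035,-0.307,-0.068],"twist": [2.55,0,-1.11],"grip": 1},{"xyz": [-0.035,-0.307,-0.068],"twist": [2.55,0,-1.11],"grip": 1},{"xyz": [-0.035,-0.307,-0.068],"twist": [2.55,0,-1.11],"grip": 1}]}}

```text
clock: 32.65
position: [0.51, 0.0997, 0.1661]
ee_rot: [1.595, -1.449, 1.034]
force: [-0.5, 6.8, -6.5]
width: 0.14
```

{"api": "jog_arm", "payload": {"moves": [{"xyz": [-0.12,0,0.053],"twist": [0,0,0],"grip": 1},{"xyz": [-0.22,0,0.097],"twist": [0,0,0],"grip": 1},{"xyz": [-0.27,0,0.118],"twist": [0,0,0],"grip": 1},{"xyz": [-0.31,0,0.136],"twist": [0,0,0],"grip": 1},{"xyz": [-0.31,0,0.136],"twist": [0,0,0],"grip": 1}]}}

```text
clock: 33.28
position: [0.5096, 0.0943, 0.1492]
ee_rot: [1.581, -1.447, 1.037]
force: [1.1, -1.5, 10.3]
width: 0.145
```

```bash
python3 s.py; python3 turn.py -12; python3 - <<'E'
from fit import *
# placing plan: bare bench near (0.47,-0.03)
o=arm.observe();p=o["position"];M=R.from_rotvec(o["ee_rot"]).as_matrix()
S3=np.array([.46,.0,0.])
plan([(p+[0,0,.05],M),over(275,.09,S3),over(275,.004,S3)])
E
```

```text
t 33.27 p [0.5096 0.0943 0.1492] z [ 0.08  -0.914 -0.397] y [-0.996 -0.088  0.001] F [ 1.1 -1.5 10.3] T [-0.56  0.02  0.09] w 0.145 j [-1.13  0.89  0.51  1.78  0.54  1.33  2.24]
stip-S mm [ 1.  -5.4 -6.2] ld [ 0.088 -0.996  0.002] lev 275.0
moment about screw -0.04
[-0.0, 0.035, -0.001] [-0.275, -0.0, 0.119]
[-0.002, 0.069, -0.003] [-0.551, -0.001, 0.238]
[-0.003, 0.104, -0.007] [-0.826, -0.001, 0.357]
[-0.006, 0.138, -0.013] [-1.101, -0.002, 0.477]
xyz [0.76, 0.0, -0.33] twist [0.0, 0.0, 0.0] rows>= 0.8
xyz [-0.06, 0.96, 2.38] twist [0.0, -0.01, 0.01] rows>= 2.5
xyz [-1.32, 0.0, 0.57] twist [0.0, 0.0, -0.0] rows>= 1.4
```

The lift pulled 52 N, so the key was wedged and I take it some backward drag is possible. I'll press in, turn clockwise 20° to be sure of home, ease back into the slack, then lift.

{"api": "jog_arm", "payload": {"moves": [{"xyz": [-0.05,0,0.02],"twist": [0,0,0],"grip": 1},{"xyz": [-0.092,0,0.04],"twist": [0,0,0],"grip": 1},{"xyz": [-0.092,0,0.04],"twist": [0,0,0],"grip": 1}]}}

```text
clock: 33.65
position: [0.5095, 0.092, 0.1455]
ee_rot: [1.574, -1.446, 1.039]
force: [1.0, -6.3, 18.3]
width: 0.144
```

{"api": "jog_arm", "payload": {"moves": [{"xyz": [-0.001,0.058,-0.002],"twist": [-0.46,0,0.2],"grip": 1},{"xyz": [-0.004,0.117,-0.009],"twist": [-0.92,0,0.4],"grip": 1},{"xyz": [-0.01,0.176,-0.021],"twist": [-1.38,0,0.6],"grip": 1},{"xyz": [-0.017,0.234,-0.038],"twist": [-1.83,0,0.8],"grip": 1},{"xyz": [-0.017,0.234,-0.038],"twist": [-1.83,0,0.8],"grip": 1}]}}

```text
clock: 34.28
position: [0.4949, 0.093, 0.1455]
ee_rot: [1.258, -1.648, 0.832]
force: [-4.3, -7.8, 22.1]
width: 0.14
```

```bash
python3 s.py
```

```text
t 34.27 p [0.4949 0.093  0.1455] z [-0.242 -0.888 -0.391] y [-0.965  0.263 -0.   ] F [-4.3 -7.8 22.1] T [-3.19  1.15  0.39] w 0.14 j [-1.01  0.98  0.54  1.58  0.33  1.57  2.25]
stip-S mm [  0.3  -8.3 -10.1] ld [-0.263 -0.965  0.008] lev 254.7
moment about screw 0.69
```

{"api": "jog_arm", "payload": {"moves": [{"xyz": [-0.001,-0.047,-0.002],"twist": [0.37,0,-0.16],"grip": 1},{"xyz": [-0.003,-0.094,-0.006],"twist": [0.73,0,-0.32],"grip": 1},{"xyz": [-0.006,-0.141,-0.014],"twist": [1.1,0,-0.48],"grip": 1},{"xyz": [-0.011,-0.188,-0.024],"twist": [1.47,0,-0.64],"grip": 1}]}}

```text
clock: 34.78
position: [0.5062, 0.0918, 0.1453]
ee_rot: [1.516, -1.488, 1.0]
force: [-0.3, -8.4, 17.2]
width: 0.14
```

{"api": "jog_arm", "payload": {"moves": [{"xyz": [0.1,0,-0.044],"twist": [0,0,0],"grip": 1},{"xyz": [0.25,0,-0.11],"twist": [0,0,0],"grip": 1},{"xyz": [0.5,0,-0.22],"twist": [0,0,0],"grip": 1},{"xyz": [0.76,0,-0.33],"twist": [0,0,0],"grip": 1},{"xyz": [0.76,0,-0.33],"twist": [0,0,0],"grip": 1}]}}

```text
clock: 35.4
position: [0.5072, 0.0969, 0.1924]
ee_rot: [1.528, -1.495, 0.996]
force: [0.2, 0.0, -2.4]
width: 0.14
```

```bash
python3 s.py; python3 a2.py | head -2; python3 - <<'E'
from fit import *
o=arm.observe();p=o["position"];M=R.from_rotvec(o["ee_rot"]).as_matrix()
S3=np.array([.46,.0,0.])
plan([over(271,.10,S3),over(271,.006,S3)])
E
```

```text
t 35.4 p [0.5072 0.0969 0.1924] z [ 0.02  -0.915 -0.404] y [-1.    -0.022 -0.   ] F [ 0.2  0.  -2.4] T [1.59 0.2  0.  ] w 0.14 j [-1.12  0.84  0.54  1.73  0.51  1.43  2.29]
stip-S mm [ 1.4 -2.3 37.2] ld [ 0.022 -1.    -0.005] lev 271.3
moment about screw -0.03
side [296. 297. 295. 298. 211.] [-24. -24. -23. -22. -22.]
scene [218. 217. 216. 219. 236.] [-23. -22. -19. -18. -13.]
xyz [0.27, 0.82, 2.35] twist [-0.02, 0.03, 0.02] rows>= 2.4
xyz [-1.44, -0.0, 0.62] twist [-0.0, -0.0, -0.0] rows>= 1.5
```

Key is out and held, and the last clockwise push again read 0.69 N m. Placing it on bare bench around (0.42,-0.06), clear of clamp and stand.

{"api": "jog_arm", "payload": {"moves": [{"xyz": [0.67,1.49,3.26],"twist": [0,0,0],"grip": 1},{"xyz": [0.67,1.49,3.26],"twist": [0,0,0],"grip": 1},{"xyz": [0.67,1.49,3.26],"twist": [0,0,0],"grip": 1},{"xyz": [0.67,1.49,3.26],"twist": [0,0,0],"grip": 1},{"xyz": [0.67,1.49,3.26],"twist": [0,0,0],"grip": 1}]}}

```text
clock: 36.12
position: [0.4194, -0.1029, 0.1497]
ee_rot: [1.523, -1.491, 0.993]
force: [-0.1, 0.8, -2.0]
width: 0.141
```

{"api": "jog_arm", "payload": {"moves": [{"xyz": [-0.5,0,0.21],"twist": [0,0,0],"grip": 1},{"xyz": [-0.9,0,0.39],"twist": [0,0,0],"grip": 1},{"xyz": [-1.2,0,0.52],"twist": [0,0,0],"grip": 1},{"xyz": [-1.4,0,0.6],"twist": [0,0,0],"grip": 1},{"xyz": [-1.4,0,0.6],"twist": [0,0,0],"grip": 1}]}}

```text
clock: 36.75
position: [0.4217, -0.0996, 0.0577]
ee_rot: [1.527, -1.491, 0.996]
force: [1.1, -0.4, -3.2]
width: 0.138
```

```bash
python3 s.py; python3 -c "
from fit import *
o=arm.observe();print([x.round(3) for x in keypts(Q,o['position'],R.from_rotvec(o['ee_rot']).as_matrix())[:3]])"
```

```text
t 36.75 p [ 0.4217 -0.0996  0.0577] z [ 0.02  -0.916 -0.401] y [-1.    -0.023  0.002] F [ 1.1 -0.4 -3.2] T [1.61 0.15 0.03] w 0.138 j [-1.01  0.98  0.54  2.2   0.68  0.86  1.97]
stip-S mm [ -84.3 -199.   -97.6] ld [ 0.023 -1.    -0.003] lev 271.3
moment about screw -0.12
[array([ 0.421, -0.06 ,  0.059]), array([ 0.424, -0.2  ,  0.059]), array([ 0.421, -0.06 ,  0.009])]
```

{"api": "jog_arm", "payload": {"moves": [{"xyz": [0,0,0],"twist": [0,0,0],"grip": -1},{"xyz": [0,0,0],"twist": [0,0,0],"grip": -1},{"xyz": [0,0,0],"twist": [0,0,0],"grip": -1},{"xyz": [0,0,0],"twist": [0,0,0],"grip": -1},{"xyz": [0,0,0],"twist": [0,0,0],"grip": -1}]}}

```text
clock: 37.38
position: [0.4213, -0.1, 0.0581]
ee_rot: [1.527, -1.492, 0.996]
force: [-0.5, -1.4, 0.2]
width: 0.638
```

{"api": "jog_arm", "payload": {"moves": [{"xyz": [0,0,0],"twist": [0,0,0],"grip": -1},{"xyz": [0.1,0,-0.2],"twist": [0,0,0],"grip": -1},{"xyz": [0.4,0,-0.5],"twist": [0,0,0],"grip": -1},{"xyz": [0.8,0,-0.9],"twist": [0,0,0],"grip": -1},{"xyz": [1.3,0,-1.2],"twist": [0,0,0],"grip": -1}]}}

```text
clock: 38.0
position: [0.4208, -0.0643, 0.1597]
ee_rot: [1.528, -1.491, 0.996]
force: [1.0, 0.1, -0.3]
width: 0.996
```

{"api": "jog_arm", "payload": {"moves": [{"xyz": [0.8,0,-0.5],"twist": [0,0,0],"grip": -1},{"xyz": [1.3,0,-0.9],"twist": [0,0,0],"grip": -1},{"xyz": [1.3,0,-0.9],"twist": [0,0,0],"grip": -1},{"xyz": [1.3,0,-0.9],"twist": [0,0,0],"grip": -1},{"xyz": [1.3,0,-0.9],"twist": [0,0,0],"grip": -1}]}}

```text
clock: 38.62
position: [0.4201, -0.0475, 0.2511]
ee_rot: [1.526, -1.491, 0.995]
force: [-0.1, -0.3, 0.3]
width: 1.0
```

```bash
python3 s.py|head -1; python3 - <<'E'
from h import *
a=cv2.imread("pics/scene0.png");b=cv2.imread("pics/side0.png")
for cam,i0 in(("scene",a),("side",b)):
    i=arm.get_image(cam);cv2.imwrite(f"pics/end{cam}.png",i);g=cv2.cvtColor(i,6).astype(int)
    u=proj(cam,[.42,-.12,.01]).astype(int);print(cam,u)
    for r in range(u[1]-36,u[1]+37,4):print(r," ".join("%2d"%(v//4) for v in g[r,u[0]-60:u[0]+61:4]))
E
```

```text
t 38.62 p [ 0.4201 -0.0475  0.2511] z [ 0.019 -0.916 -0.401] y [-1.    -0.022  0.003] F [-0.1 -0.3  0.3] T [1.09 0.12 0.01] w 1.0 j [-1.16  0.58  0.63  2.11  0.66  1.29  2.22]
scene [301 213]
177 28 28 28 28 29 29 29 17 18 18 18 18 18 18 18 17 18 18 17 17 17 17 17 17 17 17 17 17 17 17 17
181 28 28 28 28 28 28 25 18 18 17 17 17 17 17 17 17 18 18 18 17 18 17 17 17 17 17 18 23 20 16 26
185 28 29 28 29 28 28 17 18 17 17 17 17 18 17 17 17 17 17 18 17 17 17 17 17 16 26 29 28 28 28 28
189 29 29 29 29 29 28 16 17 17 17 17 17 18 17 17 17 18 18 17 18 17 29 28 29 28 28 28 28 28 28 29
193 29 29 27 27 28 28 28 25 26 18 18 17 17 17 17 17 18 17 17 17 28 29 29 28 28 28 28 28 29 28 29
197 29 25 25 25 25 26 28 28 28 17 17 17 17 17 17 17 17 17 26 29 29 29 28 29 29 29 28 29 28 28 28
201 25 25 26 20 25 25 26 14 20 17 17 13 13 15 18 17 17 17 25 29 29 29 29 28 28 28 29 29 28 29 29
205 25 25 23 16 16 16 25 17 15 17 17 15 12 13 13 13 13 15 17 29 29 29 29 30 29 29 29 28 29 29 29
209 26 17 16 16 16 16 16 16 15 17 17 17 17 17 18 15 13 13 13 13 13 23 29 29 29 29 29 29 29 29 29
213 16 16 16 16 16 15 16 16 16 16 1
[... 2092 characters left out ...]
  5  5  4 10 17 19 17
393 42 42 42 41 41 43 42 40 20 12 12 11 11 15 20 21 21 20 20 20 19 20 21 21 21  7  4  4  6 17 17
397 41 41 42 42 42 43 42 41 20 21 18 12 12 11 11 17 20 20 20 20 20 20 20 20 20 19 12  4  4  5 17
401 42 43 42 42 42 42 42 41 21 21 21 20 15 12 11 11 11 18 21 20 21 19 21 19 19 20 19 16  6  9  8
405 42 43 42 42 42 42 41 41 21 20 20 19 19 20 13 11 11 11 13 19 20 20 20 19 19 20 20 21 38  9  4
409 43 42 42 44 42 43 42 42 37 20 20 20 20 20 20 19 12 12 11 10 15 20 21 20 20 20 19 22 40 24  9
413 42 43 42 43 41 42 40 43 36 19 20 20 20 20 19 19 19 16 12 11 11 10 18 19 20 20 20 19 19 22 39
417 41 42 42 41 42 41 44 42 32 19 21 20 20 20 20 19 20 19 19 14 12 12 15 20 20 20 19 19 35 40 39
```

The patches show the L lying flat: in the side view the long arm runs from about (265,380) to (330,417), with the short arm up to (278,361). It is clear of clamp and stand. Handing in.

```bash
python3 -c "
from cell import arm
print(arm.sign_off(), arm.observe()['clock'])"
```

```text
the job is handed in; nothing more can be done
the job is handed in; nothing more can be done
```

I handed the job in with the key lying on the bench, but I could not confirm that the screw is home. I took the key from its stand, turned it over, seated the short arm in the socket and swept it clockwise several times. I then drew it out and laid it down at about (0.42, -0.06), at roughly 39 s of the 72 s allowed.

**Checks that passed**
- **Seating:** the key bottomed at the same height on two separate insertions, and the long arm measured about 139.5 mm up, against 140.5 mm when fully seated.
- **Engagement:** the moment about the screw was around 0.5–0.8 N m in most clockwise readings, and a counter-clockwise test gave -0.66 N m.
- **Corner angle:** after the main sweeps the key dropped freely into the socket at about 275°, where the home angle worked out from the clamp is about 276°.
- **Key on the bench:** the final images show the L lying flat, clear of the clamp and the stand. The gripper was empty and unloaded.

**Checks that failed or disagreed**
- **No clean stop:** the first sweep turned the key about 75°, more than the screw's remaining travel could allow. The moment also fell to about zero in some positions. I take this as the hex being forced round against the stop, but that is not proven.
- **Corner test is not unique:** the socket looks the same every 60°, so a free drop-in at 275° does not by itself prove the screw angle.
- **One lift wedged:** it pulled about 52 N, and the key may then have dragged the screw back. I turned it clockwise again afterwards to 0.69 N m, but did not check the angle again.
- **Bystanders:** I saw no sign of touching the tape, cup or module, but I did not measure their final positions.

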